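# Make up the filling kit and the bur kit

### The arm

A 6-joint arm with a two-finger parallel gripper is mounted at the origin on a cart in front of the work surface, level with it; the furniture and walls round the work are solid. World frame = base frame: x ahead of the robot, y to its left, z up, the work surface at z = 0. Lengths are in m, angles in degrees, forces in N, time in s.
With the tool pointing down it reaches from about 0.375 to 0.9 m from the base axis. Payload 3.1 kg.
Tool frame: the origin (TCP) lies midway between the tips of the shut fingers; the grasp point (between the pads) lies 19 mm behind it; z points along the fingers, y is the line along which they close (so a half turn about z gives the same grasp; the last joint's range is limited). The gripper opens to 87 mm and grips with 3 to 60 N. Pads are 19 mm wide; open, the fingers measure 117 mm over their backs; the gripper's body (75 mm by 190 mm) begins 51 mm behind the grasp point.
Start: joints at [-81.618, 30.224, 82.088, -0, 67.689, -10.227], TCP at [0.199, -0.592, 0.223] pointing down, gripper open.
Joint ranges: [-176.69, 176.69], [-43.24, 126.21], [12.49, 139.97], [-82, 262], [0, 151.66], [-163.58, 163.58]. Speed limits (degrees/s): [159.86, 159.86, 180, 180, 180, 180].

### API

Orientations are given as a 3x3 rotation matrix whose columns are the frame's x, y, z axes.
In Python, from rig import bot, capture gives the robot as it stands.
- The arm moves only by the tool tcp_steps, called as a command line: name --argument value ..., lists and objects as JSON in quotes. Schema: {"type":"object","properties":{"ticks":{"type":"array","items":{"type":"array","items":{"type":"number"},"minItems":7,"maxItems":7},"minItems":1,"maxItems":20},"only":{"type":"string"},"quiet":{"type":"boolean"},"lines":{"type":"string"}},"required":["ticks"],"additionalProperties":false}. ticks is a list of rows, 1 to 20 of them, each of 7 numbers: dx, dy, dz in parts of the range, where 1.0 means 1000 mm, then a rotation vector rx, ry, rz in a scale on which 1.0 is 120 degrees, then the opening from 0.0 (shut) to 1.0 (fully open); each row is the pose to reach, as a shift and turn from the pose commanded when the call began, along the tool's axes at that moment; what a row does not reach only later rows make up. A row lasts 1/10 s, in which the tool goes at most 0.05 m and 8.59 degrees, less where a joint would pass 70% of its speed; a pose out of reach is approached as far as the arm can. The fingers move at their own pace and stop on an object; the grip force is fixed at half the most. Time passes only in rows, so rows that do not move let the fingers close. The tool returns the time, the measured TCP pose, the force, the opening and the grip force at its end. only (a regular expression) keeps the lines of the reply that match it, lines (a string "A,B") keeps lines A to B, and quiet returns only ok. No shift or turn number may pass 1 either way. Input that does not fit is refused with a message, and nothing moves.
- bot.read_state(): the state, without advancing time (a new reading comes with each control period).
- capture(name): name is "side" or "top"; returns a dict with "color" (384x512x3 uint8, red, green, blue), "K" (3x3 intrinsics, pixels), "D" ([k1, k2, p1, p2, k3] as OpenCV has them; the pictures are not rectified), "view" (4x4, takes a point from world to camera coordinates). Camera axes: x right, y up, looking along -z (the intrinsics and any distortion apply to the point x, -y, -z); pixel columns grow to the right and rows downward; lengths in m; the calibration is good to about 2 mm. A picture is of the moment at which its call begins. There is no depth.
- bot.hand_in(): hands the job in; it is judged then, once.
The state is a dict: "time_s": time; "joint_positions": joint angles; "qvel": joint speeds; "tau": joint torques, N m; "position": TCP position; "tcp_rot": TCP orientation; "force": force on the tool from outside, world axes, zero at the start; "moment": the same for the moment, N m; "opening": opening from 0.0 (shut) to 1.0 (fully open); "grasp_force": force on a finger pad.
Only numpy, scipy, OpenCV 4.12 (cv2) and the standard library are available. Lean on these libraries where they do the work, as an engineer would, in place of code of your own. Each camera call takes 0.05 s, during which the arm holds its last target. There are 200 camera calls.

### The job

Make up two treatment kits from the stock on the worktop. Filling kit, in the wider block: the small bonding bottle and the glass dish stand in the two round wells (either way round) and the paste syringe lies in the long trough, either end first; bur kit, in the narrower block: the tall dropper bottle stands in the round well and the bur block sits lengthwise in the rectangular pocket. Everything should sit flat on the floor of its recess, the bottles must not be tipped over on the way, and the timer and the marker stay where they are.

Things in the scene. Friction and masses are not known exactly. Their poses are not given: they have to be found in the camera images.
- wide_block: wider pale aluminium kit block, fixed, 126 (x) x 152 (y) x 12 mm, with three dark-floored recesses 6 mm deep (floors 6 mm above the worktop, edges chamfered 2.5). Origin: centre of underside, z up. Two equal round wells, diameter 43, centred at (x, y) = (31, 36) and (31, -36) mm; a straight trough 38 (x) by 126 (y) mm centred at (-32, 0)
- narrow_block: narrower pale aluminium kit block, fixed, 74 (x) x 158 (y) x 12 mm, with two dark-floored recesses 6 mm deep (floors 6 mm above the worktop, edges chamfered 2.5). Origin: centre of underside, y along the block, z up. One round well, diameter 43, centred at (x, y) = (0, 42) mm; one rectangular pocket 46 (x) by 74 (y) mm centred at (0, -27)
- bond_bottle: small bottle of bonding liquid, standing; 55 mm high: round body 23 mm diameter up to 38 mm, above it a pale cap 14 mm diameter. Origin: centre of its underside, z up. About 20 g.
- dropper_bottle: tall dropper bottle with a rubber teat, standing; 102 mm high: round body 33 mm diameter up to about 65 mm, then a collar 24 mm diameter to 77 mm, then the teat 13 mm diameter. Origin: centre of its underside, z up. 50 to 100 g.
- glass_dish: small thick glass mixing dish, waisted, 32 mm diameter at the rim and 22 mm high, standing. Origin: centre of its underside, z up. About 30 g.
- bur_block: oblong bur block, 34 mm (x) by 62 mm (y), the solid block 16 mm high, with thin burs standing in it up to 34 mm. Origin: centre of its underside; y along its length, z up. Grip the solid block across its 34 mm. 60 to 120 g.
- paste_syringe: screw syringe of filling paste, lying; 112 mm long along its y. Barrel 12 mm diameter from y -48 to +16, its axis 9 mm above the underside; square finger flange 26 wide, 18 high at y +17; then a thin stem and a 14 mm knob at y +46 to +56. Origin: underside, mid-length, z up. Grip the barrel across x, at about y -10. 17 g
- timer: small digital timer, 42 x 60 x 56 mm, loose, a bystander behind the kit blocks. Origin: centre of its underside.
- marker: marker pen, 17 x 135 x 16 mm, loose, lying near the front edge, a bystander; its length is along its y. Origin: underside, mid-length.
There are look-alikes about, which are no part of the job. What is shaped like the bur_block but orange is not meant.

How it is judged:
By the outcome, as a careful person would: the job done as asked, in the order asked, and still so for the second after the job is handed in, with the robot touching nothing.
It also fails if it takes over 136 s, if anything falls off the work surface, if the arm or the gripper's body presses on something with over 40 N, if the wrist force passes 120 N, or if a joint passes its speed limit or range.

## Working session

There is one attempt and no reset: what is moved stays moved. The work goes in short steps, Python scripts to look and compute and a tool call to move; the robot and the scene stay as the last step left them, time stands still between calls to the robot, and variables do not carry over. Pictures are saved under pics/ and viewed, at most 14 in all, crops included, and the job is handed in when it is done.

```bash
ls; mkdir -p pics; python3 - <<'E'
from rig import bot,capture
import cv2,numpy as np,json
for n in("top","side"):
    c=capture(n); cv2.imwrite(f"pics/{n}0.png",cv2.resize(c["color"][...,::-1],None,fx=1.56,fy=1.56,interpolation=cv2.INTER_CUBIC))
    cv2.imwrite(f"{n}0raw.png",c["color"][...,::-1])
    print(n,c["K"],c["D"],c["view"])
s=bot.read_state();print(s)
E
```

```text
pics
top [[477.1682594    0.         256.60585731]
 [  0.         477.1682594  195.23424878]
 [  0.           0.           1.        ]] [0.02992345 0.         0.         0.         0.        ] [[-0.32090945 -0.94707989 -0.00753701  0.19982309]
 [ 0.81014527 -0.27861512  0.51578897 -0.44097426]
 [-0.49059329  0.15941548  0.85668251 -1.71891549]
 [ 0.          0.          0.          1.        ]]
side [[395.75575912   0.         258.40909712]
 [  0.         395.75575912 195.01949633]
 [  0.           0.           1.        ]] [-0.03314368  0.          0.          0.          0.        ] [[-0.90456774 -0.42569816  0.02320104  0.50540963]
 [ 0.198151   -0.37161974  0.90699225 -0.1430081 ]
 [-0.37748297  0.82503324  0.42050775 -1.09205224]
 [ 0.          0.          0.          1.        ]]
{'time_s': 0.1, 'joint_positions': array([-8.16181668e+01,  3.02735423e+01,  8.21478899e+01, -1.21912734e-03,
        6.76911266e+01, -1.02274202e+01]), 'qvel': array([ 0.03152734, -0.08581965, -0.07817703,  0.00205777, -0.07384333,
       -0.12513759]), 'tau': array([-4.21314016e-04, -4.40984952e+01, -1.77150410e+01,  6.34789327e-02,
        5.34018874e-02, -4.28991609e-05]), 'position': array([ 0.19936866, -0.59165479,  0.22167696]), 'tcp_rot': array([[ 9.47714352e-01,  3.19119749e-01, -3.05841991e-04],
       [ 3.19119726e-01, -9.47712422e-01,  1.94066862e-03],
       [ 3.29455430e-04, -1.93679972e-03, -9.99998070e-01]]), 'force': array([ 0.43983693,  0.83899169, -0.29105733]), 'moment': array([0.02925646, 0.04319317, 0.00024889]), 'grasp_force': 0.0, 'opening': 1.001771323879277}
```

View pics/top0.png

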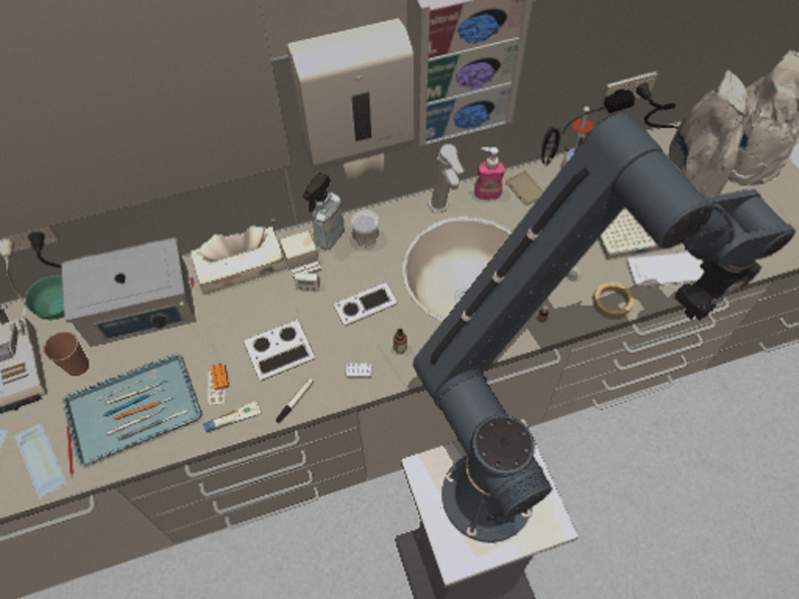

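View pics/side0.png

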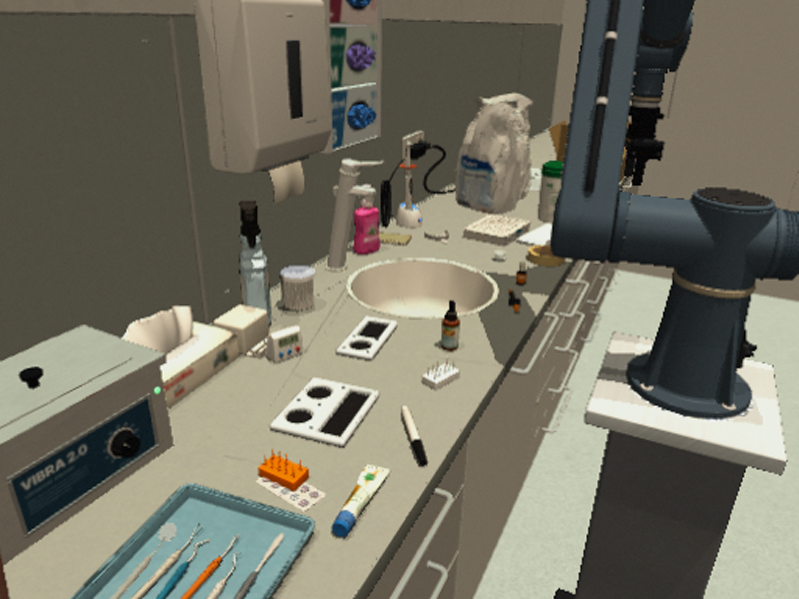

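The top view shows the wide block at about (278,348), the narrow block at (365,303), the dropper at (400,340), the white bur block at (358,369), and the orange look-alike at (220,378). In the side view, two small bottles are at (521,273) and (514,300), with a dish-like thing at (499,255). I'll enlarge that far area.

```bash
python3 - <<'E'
import cv2,numpy as np
a=cv2.imread("side0raw.png");b=cv2.imread("top0raw.png")
c=cv2.resize(a[125:215,262:392],None,fx=6,fy=6,interpolation=cv2.INTER_CUBIC)
cv2.imwrite("pics/c1.png",c)
E
```

```text
(no output)
```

View pics/c1.png

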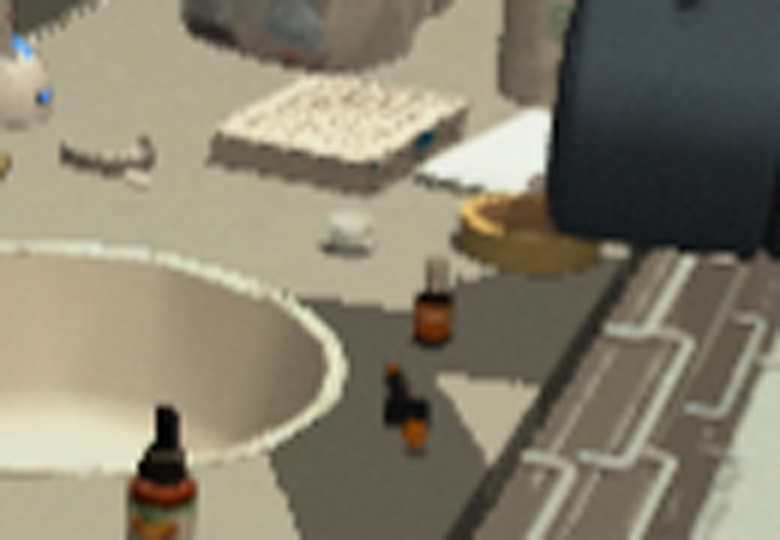

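The pale-capped amber bottle at crop (433,300) fits the bond bottle. A dark lying thing with an orange end at (400,405) may be the syringe, and the dish is at (348,235). Next I'll write the localisation helpers and measure.

```bash
cat > h.py <<'E'
import numpy as np,cv2
from scipy.spatial.transform import Rotation as R
F=np.diag([1.,-1,-1])
def ray(c,u,v):
    n=cv2.undistortPoints(np.array([[[u,v]]],float),c["K"],np.array(c["D"]))[0,0]
    V=np.array(c["view"]);Rm=V[:3,:3];t=V[:3,3]
    return -Rm.T@t, Rm.T@(F@np.array([n[0],n[1],1]))
def loc(c,u,v,h):
    o,d=ray(c,u,v);return o+d*(h-o[2])/d[2]
def proj(c,P):
    V=np.array(c["view"]);p=(np.atleast_2d(P)@V[:3,:3].T+V[:3,3])@F
    return cv2.projectPoints(p,np.zeros(3),np.zeros(3),c["K"],np.array(c["D"]))[0][:,0]
def tri(c1,p1,c2,p2):
    o1,d1=ray(c1,*p1);o2,d2=ray(c2,*p2)
    s=np.linalg.lstsq(np.c_[d1,-d2],o2-o1,rcond=None)[0]
    a,b=o1+s[0]*d1,o2+s[1]*d2;return (a+b)/2,np.linalg.norm(a-b)
E
python3 - <<'E'
from rig import bot,capture
from h import *
C={n:capture(n) for n in("top","side")}
np.set_printoptions(precision=4,suppress=True)
W={"top":(150,200,205,245),"side":(165,235,245,295)},{"top":(208,175,258,212),"side":(210,198,258,235)}
for nm,w in zip(("wide","narrow"),W):
  for n in w:
    x0,y0,x1,y1=w[n];g=cv2.cvtColor(C[n]["color"],cv2.COLOR_RGB2GRAY)[y0:y1,x0:x1]
    m=(g<75).astype(np.uint8)
    k,l,st,ce=cv2.connectedComponentsWithStats(m)
    for i in range(1,k):
        if st[i,4]>20:
            u,v=ce[i]+[x0,y0]; 
            pts=np.argwhere(l==i)[:,::-1]+[x0,y0]
            X=np.array([loc(C[n],*p,.008)[:2] for p in pts]);ev,e=np.linalg.eigh(np.cov(X.T))
            print(nm,n,st[i],np.round([u,v],1),loc(C[n],u,v,.008),"size",np.sqrt(12*ev),"ang",np.degrees(np.arctan2(e[1,1],e[0,1])))
for k,n,u,v,h in [("bond","side",334,180,.012),("dish","side",319.5,164,.011),("syrA","side",327,186,.009),("syrB","side",331,199,.009)]:
    print(k,loc(C[n],u,v,h))
for n,p in [("top",[(383/1,0)])]: pass
im=C["top"]["color"][170:275,130:290,::-1]
cv2.imwrite("pics/c2.png",cv2.resize(im,None,fx=5,fy=5,interpolation=cv2.INTER_CUBIC))
E
```

```text
wide top [30 11  9  7 52] [184.1 213.8] [0.5602 0.3311 0.008 ] size [0.0296 0.0321] ang 71.4267846852222
wide top [13 17 10  8 56] [167.4 220.4] [0.5528 0.4019 0.008 ] size [0.0311 0.0321] ang -167.30844506559646
wide top [ 16  21  31  18 214] [180.8 229.8] [0.494  0.3614 0.008 ] size [0.0318 0.1206] ang 95.70437282389125
wide side [32 13 15  7 74] [204.2 251.5] [0.5601 0.3289 0.008 ] size [0.0275 0.0324] ang -148.40937850338318
wide side [ 41  16  30  29 362] [220.5 265.1] [0.4918 0.3623 0.008 ] size [0.0325 0.1172] ang 96.38628456900906
wide side [19 28 16  8 97] [191.  266.7] [0.5525 0.4011 0.008 ] size [0.0288 0.0333] ang -156.99950631545846
narrow top [ 23  11  18  12 124] [239.8 191.3] [0.5888 0.0852 0.008 ] size [0.038  0.0669] ang 97.57724734377258
narrow top [13 19  8  8 49] [224.6 197.9] [0.5787 0.1544 0.008 ] size [0.0301 0.0316] ang 148.56634350717766
narrow side [ 21   9  17  11 112] [238.9 211.2] [0.5867 0.0844 0.008 ] size [0.0396 0.0608] ang 101.63433468085513
narrow side [15 21 12  5 41] [230.5 221.2] [0.5788 0.1535 0.008 ] size [0.0236 0.0324] ang -147.91492840319856
bond [ 0.3873 -0.3005  0.012 ]
dish [ 0.488  -0.4435  0.011 ]
syrA [ 0.3964 -0.2396  0.009 ]
syrB [ 0.353  -0.1385  0.009 ]
```

View pics/c2.png

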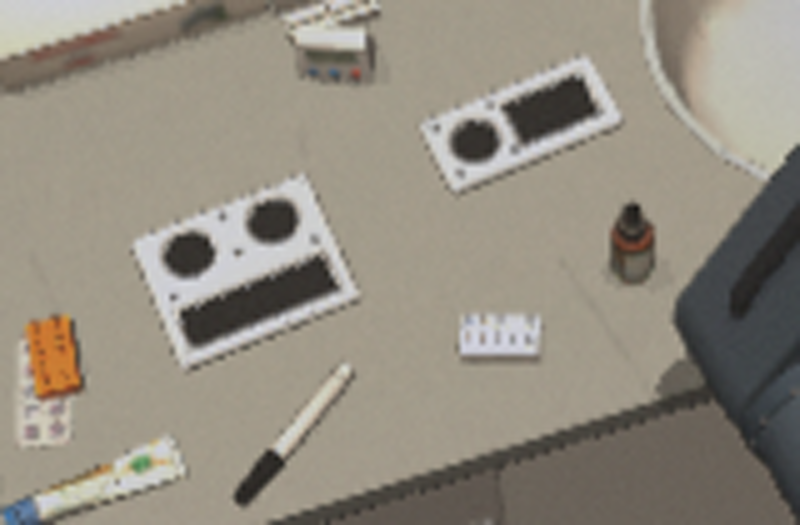

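The recesses found in the two cameras agree to about 2 mm: wells 71.9 mm apart against the nominal 72, and pocket to well 69.8 mm against 69. Now the stock objects, with the top-view crop of the right-hand area.

```bash
python3 - <<'E'
from rig import bot,capture
from h import *
C={n:capture(n) for n in("top","side")}
np.set_printoptions(precision=4,suppress=True)
for k,P in dict(bond0=[.387,-.30,0],bond1=[.387,-.3,.055],dish=[.488,-.4435,.022],sA=[.396,-.24,.009],sB=[.353,-.1385,.009]).items():
    print(k,proj(C["top"],P)[0],proj(C["side"],P)[0])
print(tri(C["top"],(256,211.4),C["side"],(289,193.6)),loc(C["side"],288.5,221,0.0))
# bur block silhouette fit (solid box, both cams)
from scipy.optimize import minimize
W={"top":(215,228,245,246),"side":(262,232,302,258)};M={}
for n,(x0,y0,x1,y1) in W.items():
    im=C[n]["color"].astype(int);m=np.zeros(im.shape[:2],np.uint8)
    sub=im[y0:y1,x0:x1];hsv=cv2.cvtColor(sub.astype(np.uint8),cv2.COLOR_RGB2HSV)
    m[y0:y1,x0:x1]=((hsv[...,1]<38)&(hsv[...,2]>135));M[n]=m;print(n,m.sum())
def cost(p):
    x,y,a=p;c,s=np.cos(a),np.sin(a);t=0
    for n in M:
        B=np.array([[sx*.017,sy*.031,z] for sx in(-1,1) for sy in(-1,1) for z in(0,.016)])
        P=B.copy();P[:,0]=x+c*B[:,0]-s*B[:,1];P[:,1]=y+s*B[:,0]+c*B[:,1]
        q=cv2.convexHull((proj(C[n],P)*64+32*0).astype(np.float32)).astype(np.int32)
        r=np.zeros((384*4,512*4),np.uint8);
        cv2.fillConvexPoly(r,((q+32)//16),1) 
        f=cv2.resize(r.astype(np.float32),(512,384),interpolation=cv2.INTER_AREA)
        t+=np.abs(f-M[n]).sum()/M[n].sum()
    return t
c0=loc(C["top"],229.8,237.2,.01);print("bur c0",c0)
best=min((minimize(cost,[c0[0],c0[1],a],method="Nelder-Mead",options=dict(initial_simplex=[[c0[0],c0[1],a],[c0[0]+.01,c0[1],a],[c0[0],c0[1]+.01,a],[c0[0],c0[1],a+.3]])) for a in np.radians([60,90,120])),key=lambda r:r.fun)
print(best.fun,best.x[:2],np.degrees(best.x[2]))
im=C["top"]["color"][150:270,300:420,::-1].astype(float);im=np.clip(im*1.6,0,255).astype(np.uint8)
cv2.imwrite("pics/c3.png",cv2.resize(im,None,fx=5,fy=5,interpolation=cv2.INTER_CUBIC))
E
```

```text
bond0 [344.4317 205.9425] [333.717  183.0037]
bond1 [346.4983 199.1105] [335.2405 169.3358]
dish [366.7118 174.0041] [319.7328 161.4977]
sA [330.3003 207.1853] [327.133  185.9845]
sB [311.107  223.2211] [330.9928 198.9935]
(array([0.4302, 0.0671, 0.0955]), np.float64(0.000792583174173555)) [0.4301 0.0577 0.    ]
top 364
side 148
bur c0 [0.3987 0.1871 0.01  ]
1.3679369616869617 [0.4037 0.1704] 171.49419555521166
```

View pics/c3.png

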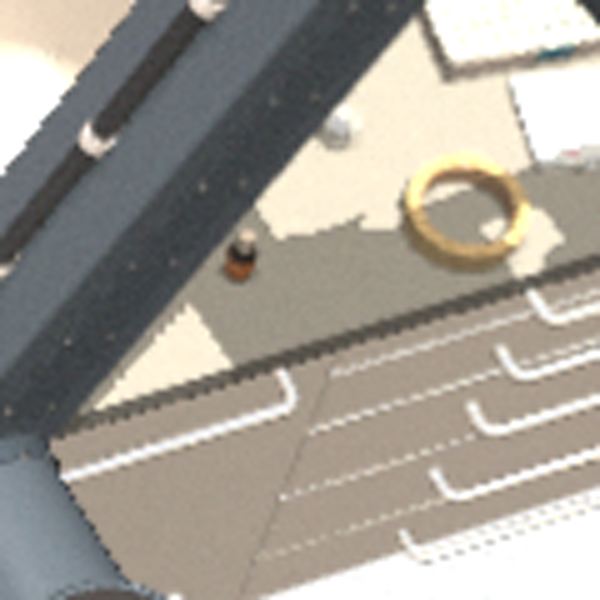

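In the top crop the bond bottle's cap is at (247,236) and the dish at (337,128); the syringe is hidden by the arm. I'll fit silhouettes numerically in both views, using each window's median as background.

```bash
cat >> h.py <<'E'
def mask(c,w,thr=28):
    x0,y0,x1,y1=w;lab=cv2.cvtColor(c["color"],cv2.COLOR_RGB2LAB).astype(float)[y0:y1,x0:x1]
    d=np.linalg.norm((lab-np.median(lab.reshape(-1,3),0))*[.6,1,1],axis=2)
    b=(d>thr).astype(np.uint8);k,l,st,_=cv2.connectedComponentsWithStats(b)
    m=np.zeros(c["color"].shape[:2],np.uint8);m[y0:y1,x0:x1]=l==1+st[1:,4].argmax();return m
def cyl(r,z0,z1):
    a=np.linspace(0,2*np.pi,24,endpoint=False);return np.array([[r*np.cos(t),r*np.sin(t),z] for z in(z0,z1) for t in a])
def box(x,y,z): return np.array([[i*x,j*y,k] for i in(-.5,.5) for j in(-.5,.5) for k in(0,z)])
BOND=[cyl(.0115,0,.038),cyl(.007,.038,.055)];DISH=[cyl(.016,0,.022)]
DROP=[cyl(.0165,0,.065),cyl(.012,.065,.077),cyl(.0065,.077,.102)];BUR=[box(.034,.062,.016)]
def render(c,parts,p):
    r=np.zeros((384*4,512*4),np.uint8);cs,s=np.cos(p[2]),np.sin(p[2]);T=np.array([[cs,-s,0],[s,cs,0],[0,0,1]])
    for B in parts:
        q=proj(c,B@T.T+[p[0],p[1],0]);cv2.fillConvexPoly(r,cv2.convexHull(np.round((q+.5)*4-.5).astype(np.int32)),1)
    return cv2.resize(r.astype(np.float32),(512,384),interpolation=cv2.INTER_AREA)
def fit(CM,parts,x,y,angs=(None,)):
    from scipy.optimize import minimize
    best=None
    for a in angs:
        p0=np.array([x,y]+([] if a is None else [a]))
        f=lambda p:sum(np.abs(render(c,parts,[*p,0][:3])-m).sum()/m.sum() for c,m in CM)
        S=np.vstack([p0]+[p0+d for d in np.diag([.012,.012,.3][:len(p0)])])
        r=minimize(f,p0,method="Nelder-Mead",options=dict(initial_simplex=S))
        if best is None or r.fun<best.fun:best=r
    return best
E
python3 - <<'E'
from rig import bot,capture
from h import *
C={n:capture(n) for n in("top","side")}
np.set_printoptions(precision=4,suppress=True)
J=dict(bond=((341,192,356,210),(324,162,345,188),BOND,.387,-.305,None),
 dish=((360,168,376,182),(311,156,330,171),DISH,.488,-.4435,None),
 drop=((246,205,264,230),(276,186,302,232),DROP,.43,.06,None),
 bur=((215,226,246,247),(262,228,302,258),BUR,.40,.18,1))
for k,(wt,ws,parts,x,y,a) in J.items():
    mt,ms=mask(C["top"],wt),mask(C["side"],ws)
    an=(None,) if a is None else np.radians([0,45,90,135])
    print(k,"px",mt.sum(),ms.sum(),"pred",render(C["top"],parts,[x,y,0]).sum(),render(C["side"],parts,[x,y,0]).sum())
    for nm,CM in(("both",[(C["top"],mt),(C["side"],ms)]),("top",[(C["top"],mt)]),("side",[(C["side"],ms)])):
        r=fit(CM,parts,x,y,an);print("  ",nm,round(r.fun,3),r.x, np.degrees(r.x[2]) if a else "")
E
```

```text
bond px 40 187 pred 57.6875 89.8125
   both 1.604 [ 0.4226 -0.3067] 
   top 0.628 [ 0.4268 -0.3089] 
   side 0.555 [ 0.432  -0.3631] 
dish px 67 15 pred 64.0625 58.5
   both 4.021 [ 0.4881 -0.4302] 
   top 0.387 [ 0.5088 -0.4368] 
   side 2.896 [ 0.4884 -0.4437] 
drop px 118 358 pred 124.0 316.0625
   both 0.435 [0.4293 0.068 ] 
   top 0.136 [0.4291 0.0669] 
   side 0.3 [0.4287 0.0695] 
bur px 62 49 pred 158.0625 245.875
   both 5.507 [0.3962 0.18   3.4309] 196.57658901122457
   top 1.531 [ 0.4032  0.1873 -0.3125] -17.90311812758652
   side 3.291 [0.399  0.1638 0.3481] 19.94393362309118
```

The dropper fits at (0.429, 0.068). For the other three I'll check the outlines by eye in one composite.

```bash
cat >> h.py <<'E'
def tile(c,parts,p,s=10,half=(20,14),gain=1.0):
    u,v=proj(c,[p[0],p[1],.02])[0].round().astype(int);x0,y0=u-half[0],v-half[1]
    im=np.clip(c["color"][y0:v+half[1],x0:u+half[0],::-1].astype(float)*gain,0,255).astype(np.uint8)
    im=cv2.resize(im,None,fx=s,fy=s,interpolation=cv2.INTER_CUBIC)
    cs,sn=np.cos(p[2]),np.sin(p[2]);T=np.array([[cs,-sn,0],[sn,cs,0],[0,0,1]])
    for B in parts:
        q=proj(c,B@T.T+[p[0],p[1],0]);h=cv2.convexHull(np.round((q-[x0,y0]+.5)*s).astype(np.int32));cv2.polylines(im,[h],True,(0,255,0),1)
    cv2.putText(im,f"{x0},{y0}",(3,12),0,.4,(0,0,255),1);return im
E
python3 - <<'E'
from rig import bot,capture
from h import *
C={n:capture(n) for n in("top","side")}
np.set_printoptions(precision=4,suppress=True)
b=tri(C["top"],(349.2,197.2),C["side"],(334.8,168.5));print("bond captop",b)
d=tri(C["top"],(367.2,175.4),C["side"],(320,164));print("dish mid",d)
u=(tri(C["top"],(229.8,236.5),C["side"],(282,241)));print("bur",u, loc(C["top"],229.8,236.5,.008),loc(C["side"],281.5,241,.008))
rows=[]
for k,parts,p in [("bond",BOND,[*b[0][:2],0]),("dish",DISH,[*d[0][:2],0]),("bur",BUR,[.4,.186,np.radians(18)])]:
    rows.append(np.hstack([tile(C[n],parts,p,7 if 0 else 10,(20,10),1.3) for n in("top","side")]))
cv2.imwrite("pics/c4.png",np.vstack(rows))
E
```

```text
bond captop (array([ 0.3927, -0.3149,  0.0524]), np.float64(0.0004966200724305776))
dish mid (array([ 0.4873, -0.4481,  0.0097]), np.float64(0.00039220249367579406))
bur (array([0.4011, 0.186 , 0.0078]), np.float64(0.0028431051894471744)) [0.4026 0.186  0.008 ] [0.4006 0.1877 0.008 ]
```

View pics/c4.png

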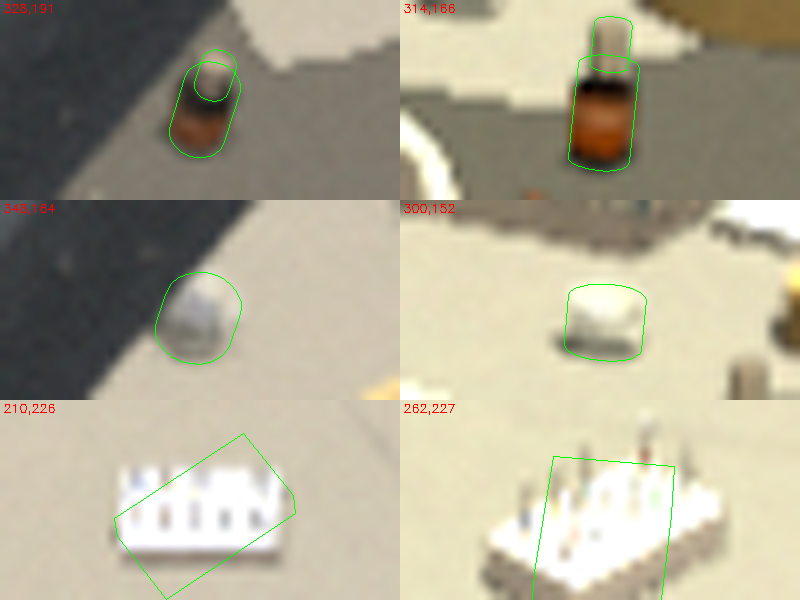

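The bond outline fits at (0.393, -0.315) and the dish at (0.487, -0.447). The bur block's long side runs along the image rows, so I'll get its angle from its corners, which sit at tile (120..281, 470..552). Now the move helper.

```bash
cat >> h.py <<'E'
def go(*T):
    "targets (x,y,z,closing dir deg): print tool-axes shift and turn from the present pose"
    from rig import bot
    s=bot.read_state();P=np.array(s["position"]);Q=np.array(s["tcp_rot"])
    print("now",P.round(4),"closing",np.degrees(np.arctan2(Q[1,1],Q[0,1])).round(1),"q",np.round(s["joint_positions"],1))
    for x,y,z,a in T:
        a=np.radians(a);c,n=np.cos(a),np.sin(a);G=np.array([[-n,c,0],[c,n,0],[0,0,-1]])
        G1=G*[-1,-1,1]
        rv=min((R.from_matrix(Q.T@g).as_rotvec(degrees=True) for g in(G,G1)),key=np.linalg.norm)
        print((Q.T@(np.array([x,y,z])-P)).round(4),rv.round(1))
E
python3 - <<'E'
from rig import capture
from h import *
c=capture("top");q=[loc(c,u,v,.016)[:2] for u,v in[(221.5,232.5),(237.5,232.5),(237.7,240.9),(221.5,240.9)]]
q=np.array(q);print(q.round(4),q.mean(0),[np.linalg.norm(q[i]-q[i-1]).round(4) for i in range(4)],[np.degrees(np.arctan2(*(q[i]-q[i-1])[::-1])).round(1) for i in range(4)])
go((.3925,-.3145,.13,-30),(.3925,-.3145,.012,-30))
E
```

```text
[[0.426  0.2125]
 [0.4055 0.1529]
 [0.3705 0.1632]
 [0.391  0.2229]] [0.39825739 0.18787578] [np.float64(0.0365), np.float64(0.063), np.float64(0.0365), np.float64(0.0632)] [np.float64(-16.5), np.float64(-109.0), np.float64(163.7), np.float64(71.1)]
now [ 0.1995 -0.5923  0.2225] closing -71.4 q [-81.6  30.2  82.1   0.   67.7 -10.2]
[ 0.2716 -0.2017  0.0925] [ -0.   -0.  -41.4]
[ 0.2716 -0.2017  0.2105] [ -0.   -0.  -41.4]
```

The rows are not in the units I measure in: turns go in shares of 120 degrees. I convert before sending: -41.4 degrees / 120 = -0.345.

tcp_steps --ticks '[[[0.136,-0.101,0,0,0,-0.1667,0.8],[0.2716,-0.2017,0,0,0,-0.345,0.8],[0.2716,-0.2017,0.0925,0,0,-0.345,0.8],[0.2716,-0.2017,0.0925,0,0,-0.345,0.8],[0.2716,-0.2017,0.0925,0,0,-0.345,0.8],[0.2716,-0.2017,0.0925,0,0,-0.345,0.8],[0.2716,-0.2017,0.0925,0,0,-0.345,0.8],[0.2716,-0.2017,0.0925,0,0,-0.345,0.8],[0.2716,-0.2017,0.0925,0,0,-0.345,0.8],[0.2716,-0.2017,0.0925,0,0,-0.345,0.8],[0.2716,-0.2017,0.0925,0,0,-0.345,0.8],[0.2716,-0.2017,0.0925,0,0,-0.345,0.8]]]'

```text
refused: ticks[0]: the value is too long (schema: maxItems 7). Nothing was moved.
```

The call was refused and nothing moved: it wants a list of rows, each a list of 7 numbers. Same move again in that form.

tcp_steps --ticks '[[0.136,-0.101,0,0,0,-0.1667,0.8],[0.2716,-0.2017,0,0,0,-0.345,0.8],[0.2716,-0.2017,0.0925,0,0,-0.345,0.8],[0.2716,-0.2017,0.0925,0,0,-0.345,0.8],[0.2716,-0.2017,0.0925,0,0,-0.345,0.8],[0.2716,-0.2017,0.0925,0,0,-0.345,0.8],[0.2716,-0.2017,0.0925,0,0,-0.345,0.8],[0.2716,-0.2017,0.0925,0,0,-0.345,0.8],[0.2716,-0.2017,0.0925,0,0,-0.345,0.8],[0.2716,-0.2017,0.0925,0,0,-0.345,0.8],[0.2716,-0.2017,0.0925,0,0,-0.345,0.8],[0.2716,-0.2017,0.0925,0,0,-0.345,0.8]]'

```text
time_s: 1.75
position: [0.3922, -0.3163, 0.1307]
tcp_rot: [[0.502, 0.865, 0.001], [0.865, -0.502, -0.002], [-0.001, 0.002, -1.0]]
force: [0.5, 0.7, 1.0]
opening: 0.799
grasp_force: 0.0
```

```bash
python3 -c "
from h import *
go((.3925,-.3145,.012,-30))"
```

```text
now [ 0.3922 -0.3163  0.1307] closing -30.1 q [-51.6  29.  104.5  -0.   46.4 -21.5]
[ 0.0018 -0.0008  0.1187] [ 0.1  0.  -0.1]
```

tcp_steps --ticks '[[0.0018,-0.0008,0.04,0,0,0,0.8],[0.0018,-0.0008,0.08,0,0,0,0.8],[0.0018,-0.0008,0.1,0,0,0,0.8],[0.0018,-0.0008,0.1187,0,0,0,0.8],[0.0018,-0.0008,0.1187,0,0,0,0.8],[0.0018,-0.0008,0.1187,0,0,0,0.1],[0.0018,-0.0008,0.1187,0,0,0,0.1],[0.0018,-0.0008,0.1187,0,0,0,0.1],[0.0018,-0.0008,0.1187,0,0,0,0.1],[0.0018,-0.0008,0.1187,0,0,0,0.1],[0.0018,-0.0008,0.1187,0,0,0,0.1],[0.0018,-0.0008,0.1187,0,0,0,0.1]]'

```text
time_s: 2.95
position: [0.3928, -0.3125, 0.0115]
tcp_rot: [[0.5, 0.866, 0.0], [0.866, -0.5, -0.0], [-0.0, 0.0, -1.0]]
force: [-0.6, -0.4, 0.0]
opening: 0.253
grasp_force: 30.5
```

tcp_steps --ticks '[[0,0,-0.02,0,0,0,0.1],[0,0,-0.06,0,0,0,0.1],[0,0,-0.1,0,0,0,0.1],[0,0,-0.14,0,0,0,0.1],[0,0,-0.17,0,0,0,0.1],[0,0,-0.19,0,0,0,0.1],[0,0,-0.19,0,0,0,0.1]]'

```text
time_s: 3.65
position: [0.394, -0.3139, 0.2042]
tcp_rot: [[0.5, 0.866, 0.004], [0.866, -0.5, -0.005], [-0.002, 0.006, -1.0]]
force: [-0.7, 0.4, 0.0]
opening: 0.246
grasp_force: 30.0
```

```bash
python3 -c "
from h import *
go((.5527,.4015,.2,6),(.5527,.4015,.019,6))"
```

```text
now [ 0.394  -0.3139  0.2042] closing -30.0 q [-51.3  22.2 100.7   0.   56.7 -21.3]
[ 0.699 -0.22   0.001] [  0.3   0.3 -36. ]
[ 0.6994 -0.2212  0.182 ] [  0.3   0.3 -36. ]
```

In the tool's units: -36 degrees / 120 = -0.3.

tcp_steps --ticks '[[0.02,-0.006,0,0,0,-0.0083,0.1],[0.06,-0.019,0,0,0,-0.025,0.1],[0.1,-0.032,0,0,0,-0.0417,0.1],[0.14,-0.044,0,0,0,-0.0583,0.1],[0.18,-0.057,0,0,0,-0.075,0.1],[0.22,-0.07,0,0,0,-0.0917,0.1],[0.26,-0.082,0,0,0,-0.1083,0.1],[0.3,-0.095,0,0,0,-0.125,0.1],[0.34,-0.107,0,0,0,-0.1417,0.1],[0.38,-0.12,0,0,0,-0.1583,0.1],[0.42,-0.133,0,0,0,-0.175,0.1],[0.46,-0.145,0,0,0,-0.1917,0.1],[0.5,-0.158,0,0,0,-0.2083,0.1],[0.54,-0.17,0,0,0,-0.225,0.1],[0.58,-0.183,0,0,0,-0.2417,0.1],[0.62,-0.195,0,0,0,-0.2667,0.1],[0.65,-0.205,0,0,0,-0.2833,0.1],[0.68,-0.214,0,0,0,-0.3,0.1],[0.699,-0.22,0,0,0,-0.3,0.1],[0.699,-0.22,0,0,0,-0.3,0.1]]'

```text
time_s: 5.65
position: [0.5509, 0.4052, 0.1988]
tcp_rot: [[-0.107, 0.994, -0.002], [0.994, 0.107, -0.0], [-0.0, -0.002, -1.0]]
force: [-1.2, -0.8, -0.4]
opening: 0.249
grasp_force: 30.0
```

```bash
python3 -c "
from h import *
go((.5527,.4015,.0185,6))"
```

```text
now [0.5509 0.4052 0.1988] closing 6.2 q [27.  36.3 74.2  0.  69.6 20.8]
[-0.0038  0.0018  0.1803] [-0.1  0.   0.2]
```

tcp_steps --ticks '[[0,0,0.03,0,0,0,0.1],[0,0,0.07,0,0,0,0.1],[0,0,0.11,0,0,0,0.1],[0,0,0.14,0,0,0,0.1],[0,0,0.14,0,0,0,0.1],[0,0,0.14,0,0,0,0.1]]'

```text
time_s: 6.25
position: [0.551, 0.4018, 0.0605]
tcp_rot: [[-0.104, 0.995, -0.002], [0.995, 0.104, -0.001], [-0.001, -0.002, -1.0]]
force: [-0.8, -0.4, 0.1]
opening: 0.25
grasp_force: 30.0
```

```bash
python3 -c "
from h import *
go((.5527,.4015,.0185,6))"
```

```text
now [0.551  0.4018 0.0605] closing 6.0 q [26.7 45.6 79.7 -0.  54.8 20.8]
[-0.0004  0.0017  0.042 ] [-0.1  0.1 -0. ]
```

tcp_steps --ticks '[[0,0.001,0.02,0,0,0,0.1],[0,0.001,0.035,0,0,0,0.1],[0,0.001,0.042,0,0,0,0.1],[0,0.001,0.042,0,0,0,0.1],[0,0.001,0.042,0,0,0,0.1],[0,0.001,0.042,0,0,0,0.7],[0,0.001,0.042,0,0,0,0.7],[0,0.001,0.042,0,0,0,0.7],[0,0.001,0.02,0,0,0,0.7],[0,0.001,-0.02,0,0,0,0.8],[0,0.001,-0.06,0,0,0,0.8],[0,0.001,-0.1,0,0,0,0.8],[0,0.001,-0.14,0,0,0,0.8],[0,0.001,-0.14,0,0,0,0.8],[0,0.001,-0.14,0,0,0,0.8]]'

```text
time_s: 7.75
position: [0.553, 0.4032, 0.203]
tcp_rot: [[-0.105, 0.994, 0.003], [0.994, 0.105, 0.001], [0.001, 0.003, -1.0]]
force: [-0.4, -0.9, 0.0]
opening: 0.797
grasp_force: 0.0
```

```bash
python3 - <<'E'
from rig import capture
from h import *
go((.487,-.447,.2,-71),(.487,-.447,.1,-71),(.487,-.447,.009,-71))
C={n:capture(n) for n in("top","side")}
a=C["side"]["color"][235:275,175:235,::-1];b=C["top"]["color"][175:225,300:350,::-1]
b2=C["side"]["color"][170:205,310:345,::-1]
r=lambda i,w,h:cv2.resize(i,(w,h),interpolation=cv2.INTER_CUBIC)
bb=np.clip(np.hstack([r(b,400,400),r(b2,400,400)])*1.4,0,255).astype(np.uint8)
cv2.imwrite("pics/c5.png",np.vstack([np.hstack([r(a,300,200),np.zeros((200,500,3),np.uint8)]),bb]))
E
```

```text
now [0.553  0.4032 0.203 ] closing 6.0 q [26.8 36.  74.1  0.  69.8 20.8]
[-0.8387 -0.1547  0.0017] [ 0.1 -0.2 77. ]
[-0.8388 -0.155   0.1017] [ 0.1 -0.2 77. ]
[-0.8389 -0.1552  0.1927] [ 0.1 -0.2 77. ]
```

View pics/c5.png

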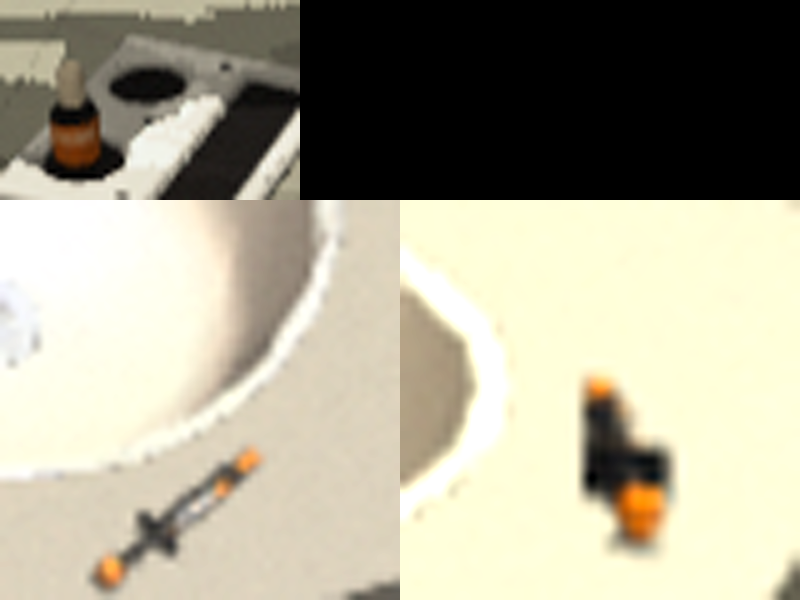

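The bond bottle stands upright in the far well. The syringe shows clearly in the top tile: knob at (110,572), flange at (158,532), tip at (252,458). Next: its pose, and the clearances round the dish.

```bash
python3 - <<'E'
from rig import capture
from h import *
c=capture("top");s=capture("side");np.set_printoptions(precision=4,suppress=True)
k,f,t=[loc(c,u,v,.009) for u,v in((313.25,221),(319.25,216),(331,206.75))]
print("knob",k,"flange",f,"tip",t,"len",np.linalg.norm(k-t),"k-f",np.linalg.norm(k-f),"ang tip->knob",np.degrees(np.arctan2(*(k-t)[1::-1])))
ks,ts=loc(s,310+638/400*35/1-31.5-.5+0,0,.009),0
K=(310+640*35/400-35-.5,170+(512-200)*35/400-.5);T=(310+598*35/400-35-.5,170+(387-200)*35/400-.5)
print("side knob",loc(s,*K,.009),"tip",loc(s,*T,.009))
print("gridbox corner",loc(c,389.5,164.5,.01),"ring edge",loc(c,380.5,190.5,.01))
E
```

```text
knob [ 0.3595 -0.1504  0.009 ] flange [ 0.3728 -0.1818  0.009 ] tip [ 0.397  -0.2435  0.009 ] len 0.10035571488509744 k-f 0.03413872825990327 ang tip->knob 111.89948346667948
side knob [ 0.3593 -0.1549  0.009 ] tip [ 0.3973 -0.2405  0.009 ]
gridbox corner [ 0.5072 -0.562   0.01  ] ring edge [ 0.4014 -0.4673  0.01  ]
```

In the tool's units: 77 degrees / 120 = 0.6417.

tcp_steps --ticks '[[-0.4,-0.074,0,0,0,0.3167,0.8],[-0.8387,-0.1547,0.0017,0,0,0.6417,0.8],[-0.8387,-0.1547,0.0017,0,0,0.6417,0.8],[-0.8387,-0.1547,0.0017,0,0,0.6417,0.8],[-0.8387,-0.1547,0.0017,0,0,0.6417,0.8],[-0.8387,-0.1547,0.0017,0,0,0.6417,0.8],[-0.8387,-0.1547,0.0017,0,0,0.6417,0.8],[-0.8387,-0.1547,0.0017,0,0,0.6417,0.8],[-0.8387,-0.1547,0.0017,0,0,0.6417,0.8],[-0.8387,-0.1547,0.0017,0,0,0.6417,0.8],[-0.8387,-0.1547,0.0017,0,0,0.6417,0.8],[-0.8387,-0.1547,0.0017,0,0,0.6417,0.8],[-0.8387,-0.1547,0.0017,0,0,0.6417,0.8],[-0.8387,-0.1547,0.0017,0,0,0.6417,0.8],[-0.8387,-0.1547,0.0017,0,0,0.6417,0.8],[-0.8387,-0.1547,0.0017,0,0,0.6417,0.8],[-0.8387,-0.1547,0.0017,0,0,0.6417,0.8],[-0.8387,-0.1547,0.0017,0,0,0.6417,0.8],[-0.8387,-0.1547,0.07,0,0,0.6417,0.8],[-0.8387,-0.1547,0.1017,0,0,0.6417,0.8]]'

```text
time_s: 9.95
position: [0.4868, -0.4482, 0.0989]
tcp_rot: [[0.946, 0.325, 0.002], [0.325, -0.946, -0.002], [0.001, 0.002, -1.0]]
force: [0.7, 0.0, -0.7]
opening: 0.799
grasp_force: 0.0
```

tcp_steps --ticks '[[0,0,0.02,0,0,0,0.8],[0,0,0.02,0,0,0,0.8],[0,0,0.02,0,0,0,0.8]]'

```text
time_s: 10.25
position: [0.4865, -0.4467, 0.079]
tcp_rot: [[0.945, 0.326, -0.001], [0.326, -0.945, 0.001], [-0.0, -0.002, -1.0]]
force: [1.0, 0.3, 0.8]
opening: 0.798
grasp_force: 0.0
```

```bash
python3 -c "
from h import *
go((.487,-.447,.008,-71))"
```

```text
now [ 0.4865 -0.4467  0.079 ] closing -71.0 q [-52.2  42.8  82.8   0.   54.5  18.7]
[0.0004 0.0005 0.071 ] [-0.1  0.   0. ]
```

tcp_steps --ticks '[[0,0,0.03,0,0,0,0.8],[0,0,0.055,0,0,0,0.8],[0,0,0.071,0,0,0,0.8],[0,0,0.071,0,0,0,0.8],[0,0,0.071,0,0,0,0.8],[0,0,0.071,0,0,0,0.2],[0,0,0.071,0,0,0,0.2],[0,0,0.071,0,0,0,0.2],[0,0,0.071,0,0,0,0.2],[0,0,0.071,0,0,0,0.2],[0,0,0.071,0,0,0,0.2],[0,0,0.071,0,0,0,0.2]]'

```text
time_s: 11.45
position: [0.4866, -0.4473, 0.0088]
tcp_rot: [[0.945, 0.326, 0.0], [0.326, -0.945, -0.0], [0.0, 0.0, -1.0]]
force: [-0.9, 0.3, 0.6]
opening: 0.35
grasp_force: 30.0
```

```bash
python3 -c "
from h import *
go((.487,-.447,.008,-71))"
```

```text
now [ 0.4866 -0.4473  0.0088] closing -71.0 q [-52.3  48.5  84.1   0.   47.4  18.7]
[ 0.0005 -0.0002  0.0008] [ 0. -0.  0.]
```

tcp_steps --ticks '[[0,0,-0.02,0,0,0,0.2],[0,0,-0.06,0,0,0,0.2],[0,0,-0.1,0,0,0,0.2],[0,0,-0.14,0,0,0,0.2],[0,0,-0.17,0,0,0,0.2],[0,0,-0.19,0,0,0,0.2],[0,0,-0.19,0,0,0,0.2],[0,0,-0.19,0,0,0,0.2]]'

```text
time_s: 12.25
position: [0.4862, -0.4469, 0.1982]
tcp_rot: [[0.945, 0.326, -0.0], [0.326, -0.945, 0.001], [-0.0, -0.001, -1.0]]
force: [0.6, -0.1, -0.6]
opening: 0.354
grasp_force: 30.0
```

```bash
python3 -c "
from h import *
go((.56,.33,.2,6))"
```

```text
now [ 0.4862 -0.4469  0.1982] closing -71.0 q [-52.3  34.5  78.    0.   67.6  18.7]
[ 0.3228 -0.7105 -0.0015] [ -0.  -0. -77.]
```

In the tool's units: -77 degrees / 120 = -0.6417.

tcp_steps --ticks '[[0.01,-0.022,0,0,0,-0.025,0.2],[0.026,-0.058,0,0,0,-0.0667,0.2],[0.043,-0.095,0,0,0,-0.1,0.2],[0.06,-0.132,0,0,0,-0.1333,0.2],[0.077,-0.17,0,0,0,-0.1667,0.2],[0.094,-0.207,0,0,0,-0.2,0.2],[0.111,-0.245,0,0,0,-0.2333,0.2],[0.128,-0.282,0,0,0,-0.2667,0.2],[0.145,-0.32,0,0,0,-0.3,0.2],[0.162,-0.357,0,0,0,-0.3333,0.2],[0.179,-0.394,0,0,0,-0.3667,0.2],[0.196,-0.432,0,0,0,-0.4,0.2],[0.213,-0.469,0,0,0,-0.4333,0.2],[0.23,-0.507,0,0,0,-0.4667,0.2],[0.247,-0.544,0,0,0,-0.5,0.2],[0.264,-0.581,0,0,0,-0.5333,0.2],[0.281,-0.619,0,0,0,-0.575,0.2],[0.3,-0.66,0,0,0,-0.6083,0.2],[0.315,-0.694,0,0,0,-0.6417,0.2],[0.3228,-0.7105,0,0,0,-0.6417,0.2]]'

```text
time_s: 14.25
position: [0.5588, 0.3323, 0.196]
tcp_rot: [[-0.108, 0.994, -0.004], [0.994, 0.108, -0.001], [-0.0, -0.004, -1.0]]
force: [0.3, -0.3, -0.6]
opening: 0.355
grasp_force: 30.0
```

tcp_steps --ticks '[[0,0,0.03,0,0,0,0.2],[0,0,0.07,0,0,0,0.2],[0,0,0.11,0,0,0,0.2],[0,0,0.14,0,0,0,0.2],[0,0,0.14,0,0,0,0.2],[0,0,0.14,0,0,0,0.2],[0,0,0.14,0,0,0,0.2]]'

```text
time_s: 14.95
position: [0.5616, 0.3297, 0.0601]
tcp_rot: [[-0.104, 0.995, 0.003], [0.995, 0.104, 0.001], [0.001, 0.003, -1.0]]
force: [0.2, -0.1, 0.4]
opening: 0.354
grasp_force: 30.0
```

```bash
python3 -c "
from h import *
go((.56,.33,.0155,6))"
```

```text
now [0.5616 0.3297 0.0601] closing 6.0 q [20.6 43.7 85.  -0.  51.2 14.6]
[ 0.0005 -0.0017  0.0446] [ 0.2 -0.  -0. ]
```

tcp_steps --ticks '[[0,-0.0008,0.02,0,0,0,0.2],[0,-0.0008,0.035,0,0,0,0.2],[0,-0.0008,0.044,0,0,0,0.2],[0,-0.0008,0.044,0,0,0,0.2],[0,-0.0008,0.044,0,0,0,0.2]]'

```text
time_s: 15.45
position: [0.5598, 0.3296, 0.015]
tcp_rot: [[-0.105, 0.995, 0.0], [0.995, 0.105, 0.0], [0.0, 0.0, -1.0]]
force: [-0.2, -0.8, -0.3]
opening: 0.354
grasp_force: 30.0
```

tcp_steps --ticks '[[0,0,0,0,0,0,0.7],[0,0,0,0,0,0,0.7],[0,0,0,0,0,0,0.7],[0,0,-0.02,0,0,0,0.7],[0,0,-0.06,0,0,0,0.6],[0,0,-0.1,0,0,0,0.5],[0,0,-0.14,0,0,0,0.5],[0,0,-0.18,0,0,0,0.5],[0,0,-0.18,0,0,0,0.5]]'

```text
time_s: 16.35
position: [0.5634, 0.3312, 0.2018]
tcp_rot: [[-0.105, 0.994, 0.013], [0.994, 0.105, 0.005], [0.004, 0.014, -1.0]]
force: [1.3, -0.1, 0.3]
opening: 0.508
grasp_force: 0.0
```

```bash
python3 -c "
from h import *
go((.3828,-.207,.2,21.9),(.3828,-.207,.06,21.9))"
```

```text
now [0.5634 0.3312 0.2018] closing 6.0 q [20.7 33.4 79.6  0.  66.2 14.6]
[-0.5163 -0.2361 -0.0033] [  0.8  -0.1 -15.9]
[-0.5168 -0.238   0.1367] [  0.8  -0.1 -15.9]
```

The rows are not in the units I measure in: turns go in shares of 120 degrees. I convert before sending: -15.9 degrees / 120 = -0.1325.

tcp_steps --ticks '[[-0.5163,-0.2361,0,0,0,-0.1325,0.5],[-0.5163,-0.2361,0,0,0,-0.1325,0.5],[-0.5163,-0.2361,0,0,0,-0.1325,0.5],[-0.5163,-0.2361,0,0,0,-0.1325,0.5],[-0.5163,-0.2361,0,0,0,-0.1325,0.5],[-0.5163,-0.2361,0,0,0,-0.1325,0.5],[-0.5163,-0.2361,0,0,0,-0.1325,0.5],[-0.5163,-0.2361,0,0,0,-0.1325,0.5],[-0.5163,-0.2361,0,0,0,-0.1325,0.5],[-0.5163,-0.2361,0,0,0,-0.1325,0.5],[-0.5163,-0.2361,0,0,0,-0.1325,0.5],[-0.5163,-0.2361,0,0,0,-0.1325,0.5],[-0.5163,-0.2361,0.04,0,0,-0.1325,0.5],[-0.5163,-0.2361,0.08,0,0,-0.1325,0.5],[-0.5163,-0.2361,0.12,0,0,-0.1325,0.5],[-0.5163,-0.2361,0.14,0,0,-0.1325,0.5],[-0.5163,-0.2361,0.14,0,0,-0.1325,0.5],[-0.5163,-0.2361,0.14,0,0,-0.1325,0.5],[-0.5163,-0.2361,0.14,0,0,-0.1325,0.5],[-0.5163,-0.2361,0.14,0,0,-0.1325,0.5]]'

```text
time_s: 18.35
position: [0.3795, -0.2093, 0.0559]
tcp_rot: [[-0.373, 0.928, 0.002], [0.928, 0.373, -0.002], [-0.003, 0.001, -1.0]]
force: [-0.5, 0.3, -0.2]
opening: 0.501
grasp_force: 0.0
```

```bash
python3 - <<'E'
from rig import capture
from h import *
go((.3828,-.207,.0055,21.9))
C={n:capture(n) for n in("top","side")}
a=C["side"]["color"][235:275,175:235,::-1];b=C["top"]["color"][205:245,145:205,::-1]
r=lambda i,w,h:cv2.resize(i,(w,h),interpolation=cv2.INTER_CUBIC)
cv2.imwrite("pics/c6.png",np.vstack([r(np.hstack([a,b]),800,267),r(C["side"]["color"][165:205,300:360,::-1],500,333)[:,:].copy() if 0 else np.hstack([r(C["side"]["color"][165:205,300:360,::-1],400,267),r(C["top"]["color"][190:230,295:355,::-1],400,267)])]))
E
```

```text
now [ 0.3795 -0.2093  0.0559] closing 21.9 q [-43.7  34.3 117.2  -0.   28.3 -65.6]
[0.001  0.0038 0.0504] [0.1 0.2 0. ]
```

View pics/c6.png

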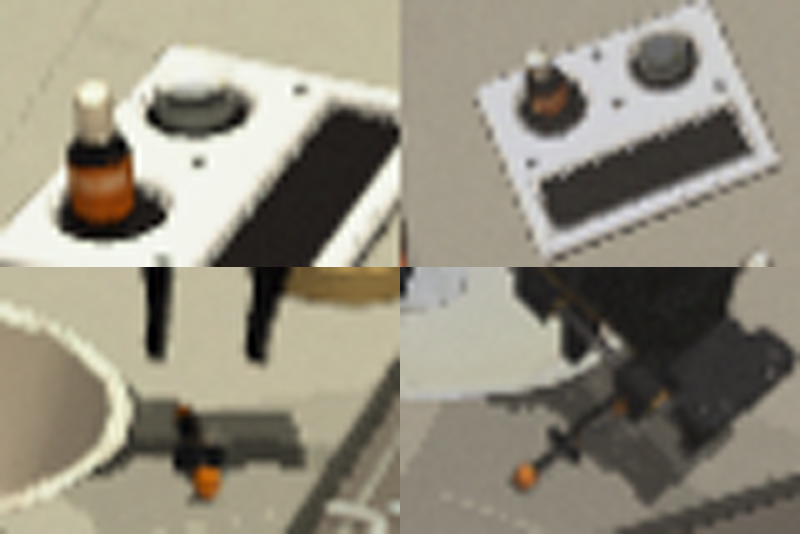

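The bond bottle and dish both sit in their wells, and the fingers straddle the syringe's barrel. Descend and grip.

tcp_steps --ticks '[[0.001,0.003,0.025,0,0,0,0.5],[0.001,0.003,0.04,0,0,0,0.5],[0.001,0.003,0.05,0,0,0,0.5],[0.001,0.003,0.05,0,0,0,0.5],[0.001,0.003,0.05,0,0,0,0.5],[0.001,0.003,0.05,0,0,0,0.5]]'

```text
time_s: 19.05
position: [0.3814, -0.2069, 0.0053]
tcp_rot: [[-0.373, 0.928, 0.001], [0.928, 0.373, -0.001], [-0.001, 0.001, -1.0]]
force: [0.1, 0.2, 0.5]
opening: 0.502
grasp_force: 0.0
```

tcp_steps --ticks '[[0,0,0,0,0,0,0],[0,0,0,0,0,0,0],[0,0,0,0,0,0,0],[0,0,0,0,0,0,0],[0,0,0,0,0,0,0],[0,0,0,0,0,0,0]]'

```text
time_s: 19.65
position: [0.3812, -0.2066, 0.0047]
tcp_rot: [[-0.373, 0.928, 0.0], [0.928, 0.373, -0.0], [-0.0, 0.0, -1.0]]
force: [-0.7, -0.2, 0.9]
opening: 0.134
grasp_force: 30.0
```

tcp_steps --ticks '[[0,0,-0.02,0,0,0,0],[0,0,-0.06,0,0,0,0],[0,0,-0.1,0,0,0,0],[0,0,-0.14,0,0,0,0],[0,0,-0.18,0,0,0,0],[0,0,-0.18,0,0,0,0],[0,0,-0.18,0,0,0,0],[0,0,-0.18,0,0,0,0]]'

```text
time_s: 20.45
position: [0.3802, -0.2058, 0.1836]
tcp_rot: [[-0.373, 0.928, -0.002], [0.928, 0.373, 0.002], [0.003, -0.001, -1.0]]
force: [-0.3, -0.1, -0.3]
opening: 0.127
grasp_force: 30.0
```

```bash
python3 -c "
from h import *
go((.4944,.3508,.18,6))"
```

```text
now [ 0.3802 -0.2058  0.1836] closing 21.9 q [-43.3  19.2 111.1   0.   49.9 -65.2]
[0.4738 0.3136 0.0044] [-0.1 -0.1 15.9]
```

In the tool's units: 15.9 degrees / 120 = 0.1325.

tcp_steps --ticks '[[0.017,0.011,0,0,0,0.0083,0],[0.05,0.033,0,0,0,0.025,0],[0.083,0.055,0,0,0,0.0333,0],[0.117,0.077,0,0,0,0.0417,0],[0.15,0.099,0,0,0,0.05,0],[0.183,0.121,0,0,0,0.0583,0],[0.217,0.143,0,0,0,0.0667,0],[0.25,0.165,0,0,0,0.075,0],[0.283,0.187,0,0,0,0.0833,0],[0.317,0.209,0,0,0,0.0917,0],[0.35,0.232,0,0,0,0.1,0],[0.383,0.254,0,0,0,0.1083,0],[0.417,0.276,0,0,0,0.1167,0],[0.445,0.294,0,0,0,0.125,0],[0.465,0.308,0,0,0,0.1325,0],[0.474,0.314,0,0,0,0.1325,0],[0.474,0.314,0.04,0,0,0.1325,0],[0.474,0.314,0.08,0,0,0.1325,0],[0.474,0.314,0.11,0,0,0.1325,0],[0.474,0.314,0.12,0,0,0.1325,0]]'

```text
time_s: 22.45
position: [0.4921, 0.3478, 0.0599]
tcp_rot: [[-0.104, 0.994, -0.009], [0.995, 0.104, -0.005], [-0.004, -0.01, -1.0]]
force: [-0.1, -0.3, -0.1]
opening: 0.129
grasp_force: 30.0
```

tcp_steps --ticks '[[0,0,0,0,0,0,0],[0,0,0,0,0,0,0]]'

```text
time_s: 22.65
position: [0.4963, 0.3502, 0.0652]
tcp_rot: [[-0.104, 0.995, 0.001], [0.995, 0.104, 0.0], [0.0, 0.001, -1.0]]
force: [0.1, -0.7, 0.7]
opening: 0.128
grasp_force: 30.0
```

```bash
python3 - <<'E'
from rig import capture
from h import *
go((.4944,.3508,.0135,6))
C={n:capture(n) for n in("top","side")}
a=C["side"]["color"][215:285,175:255,::-1];b=C["top"]["color"][180:250,140:220,::-1]
r=lambda i,w,h:cv2.resize(i,(w,h),interpolation=cv2.INTER_CUBIC)
cv2.imwrite("pics/c7.png",r(np.hstack([a,b]),800,350))
E
```

```text
now [0.4963 0.3502 0.0652] closing 6.0 q [24.7 40.8 91.5 -0.  47.6 18.7]
[ 0.0008 -0.0019  0.0517] [ 0. -0. -0.]
```

View pics/c7.png

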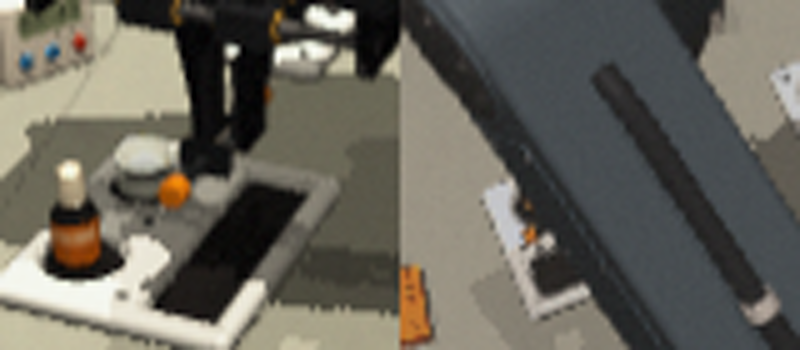

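```bash
python3 - <<'E'
from rig import capture,bot
from h import *
s=capture("side");k=loc(s,209.3,252.5,.069);P=np.array(bot.read_state()["position"]);u=np.array([-.1045,.9945]);n=np.array([.9945,.1045])
d=(k-P)[:2];print(P,k,"along",d@u,"across",d@n)
go((.4944,.3508,.0135,6))
E
```

```text
[0.49683816 0.35073856 0.06643682] [0.49523932 0.40577552 0.069     ] along 0.054901331197076735 across 0.004161315214243736
now [0.4968 0.3507 0.0664] closing 6.0 q [24.7 40.7 91.5 -0.  47.5 18.7]
[ 0.0003 -0.0026  0.0529] [ 0.2 -0.1  0. ]
```

tcp_steps --ticks '[[0,0,0.02,0,0,0,0],[0,0,0.02,0,0,0,0],[0,0,0.02,0,0,0,0],[0,0,0.02,0,0,0,0],[0,0,0.02,0,0,0,0]]'

```text
time_s: 23.3
position: [0.4961, 0.3506, 0.0456]
tcp_rot: [[-0.105, 0.994, 0.001], [0.994, 0.105, 0.001], [0.001, 0.002, -1.0]]
force: [0.3, -0.1, -0.5]
opening: 0.129
grasp_force: 30.0
```

```bash
python3 - <<'E'
from rig import capture,bot
from h import *
s=capture("side");P=np.array(bot.read_state()["position"]);u=np.array([-.1045,.9945]);n=np.array([.9945,.1045])
h=cv2.cvtColor(s["color"],cv2.COLOR_RGB2HSV);m=((h[...,0]<22)&(h[...,1]>170)&(h[...,2]>120)).astype(np.uint8);m[:235]=0;m[275:]=0;m[:,:198]=0;m[:,222:]=0
k,l,st,ce=cv2.connectedComponentsWithStats(m);print(st[1:],ce[1:])
Q=[*(P[:2]+.051*u+.010*u),P[2]-.005+.009];print(P,"pred knob px",proj(s,Q),"faces",proj(s,[*(P[:2]+.056*u),Q[2]]),proj(s,[*(P[:2]+.066*u),Q[2]]))
for c in ce[1:]:
    d=loc(s,*c,Q[2])-P;print("along",d[:2]@u,"across",d[:2]@n)
go((.4944,.3508,.0135,6))
E
```

```text
[[207 257   7   7  32]] [[210.03125 260.09375]]
[0.49607895 0.35054729 0.04548858] pred knob px [[210.36312917 261.35718173]] faces [[211.29039009 260.21363142]] [[209.42727198 262.51132677]]
along 0.0566149971691569 across 0.0029371389531039765
now [0.4961 0.3505 0.0455] closing 6.0 q [24.7 42.6 92.  -0.  45.3 18.7]
[ 0.0004 -0.0017  0.032 ] [ 0.1 -0.   0. ]
```

tcp_steps --ticks '[[0.0025,-0.0025,0.015,0,0,0,0],[0.0025,-0.0025,0.024,0,0,0,0],[0.0025,-0.0025,0.028,0,0,0,0],[0.0025,-0.0025,0.032,0,0,0,0],[0.0025,-0.0025,0.032,0,0,0,0],[0.0025,-0.0025,0.032,0,0,0,0],[0.0025,-0.0025,0.032,0,0,0,0]]'

```text
time_s: 24.05
position: [0.4932, 0.3526, 0.0129]
tcp_rot: [[-0.105, 0.995, 0.001], [0.995, 0.105, 0.0], [0.0, 0.001, -1.0]]
force: [-0.9, -0.3, 1.4]
opening: 0.133
grasp_force: 30.0
```

```bash
python3 - <<'E'
from rig import capture
from h import *
c=capture("side");a=c["color"][225:285,175:255,::-1]
cv2.imwrite("pics/c8.png",cv2.resize(a,None,fx=8,fy=8,interpolation=cv2.INTER_CUBIC))
E
```

```text
(no output)
```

View pics/c8.png

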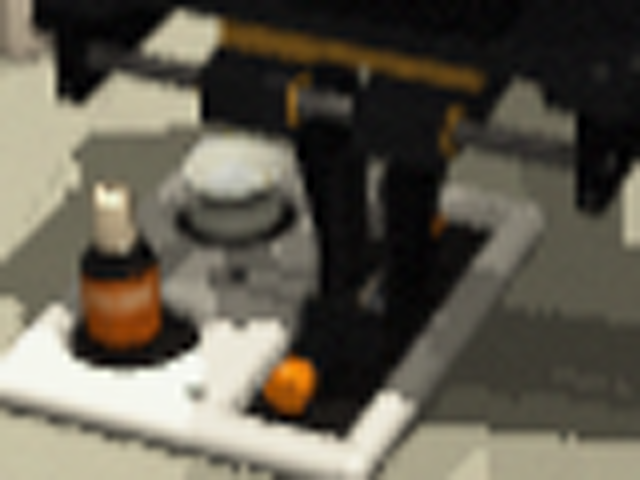

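```bash
python3 - <<'E'
from rig import capture,bot
from h import *
s=capture("side");P=np.array(bot.read_state()["position"]);u=np.array([-.1045,.9945]);n=np.array([.9945,.1045]);T=np.array([.4934,.3608])
h=cv2.cvtColor(s["color"],cv2.COLOR_RGB2HSV);m=((h[...,0]<22)&(h[...,1]>170)&(h[...,2]>120)).astype(np.uint8);m[:235]=0;m[285:]=0;m[:,:198]=0;m[:,235:]=0
k,l,st,ce=cv2.connectedComponentsWithStats(m)
for c,a in zip(ce[1:],st[1:]):
    for z in(.009,.0165,.02):
        d=loc(s,*c,P[2]-.005+.009 if z==.0165 else z)[:2]-T;print(a[4],c.round(1),z,"from trough centre: along",(d@u).round(4),"across",(d@n).round(4))
print(P,"tcp across",(P[:2]-T)@n,"along",(P[:2]-T)@u)
f=lambda a,c,z:((proj(s,[*(T+a*u+c*n),z])[0]-[175,225]+.5)*8).round(0)
print("rim corners view px",[f(a,c,.012) for a,c in((.063,.019),(.063,-.019),(-.063,-.019),(-.063,.019))],"floor near",f(.063,.019,.006),f(.063,-.019,.006))
E
```

```text
3 [211. 237.] 0.009 from trough centre: along -0.1098 across 0.0772
3 [211. 237.] 0.0165 from trough centre: along -0.0978 across 0.0713
3 [211. 237.] 0.02 from trough centre: along -0.0933 across 0.0691
27 [210.7 272.5] 0.009 from trough centre: along 0.0394 across 0.0073
27 [210.7 272.5] 0.0165 from trough centre: along 0.0493 across 0.0023
27 [210.7 272.5] 0.02 from trough centre: along 0.053 across 0.0005
[0.49311398 0.35263321 0.01300089] tcp across -0.0011378765704590163 along -0.00809198100376824
rim corners view px [array([218., 412.]), array([337., 440.]), array([500., 218.]), array([392., 195.])] floor near [219. 429.] [337. 457.]
```

Knob and trough disagree by a few mm, so I'll re-fit both blocks from their full outlines in the clean first pictures before releasing.

```bash
python3 - <<'E'
from rig import capture
from h import *
np.set_printoptions(precision=4,suppress=True)
C={n:capture(n) for n in("top","side")}
for n in C: C[n]["color"]=cv2.imread(f"{n}0raw.png")[...,::-1].copy()
def hole(c,w):
    x0,y0,x1,y1=w;im=c["color"][y0:y1,x0:x1].astype(int);g=im.min(2)
    med=np.median(g);b=((g>med+35)|(g<75)).astype(np.uint8)
    b=cv2.morphologyEx(b,cv2.MORPH_CLOSE,np.ones((3,3),np.uint8))
    k,l,st,_=cv2.connectedComponentsWithStats(b);m=np.zeros(c["color"].shape[:2],np.uint8)
    i=1+st[1:,4].argmax();q=(l==i).astype(np.uint8);cs,_=cv2.findContours(q,0,2);cv2.drawContours(q,cs,-1,1,-1)
    m[y0:y1,x0:x1]=q;return m
for k,B,wt,ws,x,y,a in(("wide",box(.126,.152,.012),(150,198,208,250),(165,235,250,292),.525,.362,6),("narrow",box(.074,.158,.012),(208,175,262,212),(208,196,262,236),.583,.112,7.5)):
    mt,ms=hole(C["top"],wt),hole(C["side"],ws)
    print(k,mt.sum(),ms.sum(),"pred",[render(C[n],[B],[x,y,np.radians(a)]).sum() for n in C])
    for nm,CM in(("top",[(C["top"],mt)]),("side",[(C["side"],ms)]),("both",[(C["top"],mt),(C["side"],ms)])):
        r=fit(CM,[B],x,y,[np.radians(a)]);X,Y,A=r.x;f=lambda p:np.array([X+np.cos(A)*p[0]-np.sin(A)*p[1],Y+np.sin(A)*p[0]+np.cos(A)*p[1]])
        print(nm,round(r.fun,3),[X,Y],np.degrees(A),*[f(p) for p in(((.031,.036),(.031,-.036),(-.032,0)) if k=="wide" else ((0,.042),(0,-.027)))])
E
```

```text
wide 992 1875 pred [np.float32(1135.0625), np.float32(2091.0625)]
top 0.138 [np.float64(0.5297802553530095), np.float64(0.36312443938078687)] 8.424548373791039 [0.5552 0.4033] [0.5657 0.3321] [0.4981 0.3584]
side 0.106 [np.float64(0.5252194493662043), np.float64(0.3601128154689326)] 8.42934042368602 [0.5506 0.4003] [0.5612 0.329 ] [0.4936 0.3554]
both 0.246 [np.float64(0.5262822788311525), np.float64(0.3611546435848023)] 6.799886377516009 [0.5528 0.4006] [0.5613 0.3291] [0.4945 0.3574]
narrow 529 595 pred [np.float32(660.625), np.float32(734.8125)]
top 0.221 [np.float64(0.5871847679980686), np.float64(0.11056955889390532)] 7.055754562392609 [0.582  0.1523] [0.5905 0.0838]
side 0.213 [np.float64(0.5856759296078129), np.float64(0.1075776120588047)] 11.633709268480237 [0.5772 0.1487] [0.5911 0.0811]
both 0.455 [np.float64(0.5867668987258813), np.float64(0.11042433206514221)] 9.974911310725952 [0.5795 0.1518] [0.5914 0.0838]
```

The outline fit puts the trough centre at about (0.4945, 0.358). That leaves the knob about +51 mm along and 1–2 mm across, which is right, so I'll release.

tcp_steps --ticks '[[0,0,0,0,0,0,0.35],[0,0,0,0,0,0,0.35],[0,0,0,0,0,0,0.35],[0,0,-0.02,0,0,0,0.5],[0,0,-0.06,0,0,0,0.7],[0,0,-0.1,0,0,0,0.8],[0,0,-0.14,0,0,0,0.8],[0,0,-0.18,0,0,0,0.8],[0,0,-0.18,0,0,0,0.8],[0,0,-0.18,0,0,0,0.8]]'

```text
time_s: 25.25
position: [0.4932, 0.3527, 0.1938]
tcp_rot: [[-0.105, 0.994, 0.002], [0.994, 0.105, 0.001], [0.001, 0.002, -1.0]]
force: [0.1, -0.1, -0.4]
opening: 0.79
grasp_force: 0.0
```

```bash
python3 -c "
from h import *
go((.429,.068,.2,6),(.429,.068,.04,6))"
```

```text
now [0.4932 0.3527 0.1938] closing 6.0 q [25.  30.6 86.7 -0.  62.6 19. ]
[-0.2764 -0.0936 -0.0066] [ 0.1 -0.   0. ]
[-0.2765 -0.094   0.1534] [ 0.1 -0.   0. ]
```

tcp_steps --ticks '[[-0.13,-0.044,0,0,0,0,0.8],[-0.2764,-0.0936,0,0,0,0,0.8],[-0.2764,-0.0936,0,0,0,0,0.8],[-0.2764,-0.0936,0,0,0,0,0.8],[-0.2764,-0.0936,0,0,0,0,0.8],[-0.2764,-0.0936,0,0,0,0,0.8],[-0.2764,-0.0936,0,0,0,0,0.8],[-0.2764,-0.0936,0,0,0,0,0.8],[-0.2764,-0.0936,0.03,0,0,0,0.8],[-0.2764,-0.0936,0.05,0,0,0,0.8],[-0.2764,-0.0936,0.05,0,0,0,0.8],[-0.2764,-0.0936,0.05,0,0,0,0.8],[-0.2764,-0.0936,0.05,0,0,0,0.8]]'

```text
time_s: 26.55
position: [0.4294, 0.0686, 0.1432]
tcp_rot: [[-0.106, 0.994, 0.001], [0.994, 0.106, -0.0], [-0.0, 0.001, -1.0]]
force: [0.1, -0.0, -0.5]
opening: 0.797
grasp_force: 0.0
```

```bash
python3 - <<'E'
from rig import capture
from h import *
go((.429,.068,.038,6))
C={n:capture(n) for n in("top","side")}
r=lambda i:cv2.resize(i[...,::-1],(400,300),interpolation=cv2.INTER_CUBIC)
cv2.imwrite("pics/c9.png",np.vstack([np.hstack([r(C["side"]["color"][225:285,175:255]),r(C["top"]["color"][200:248,145:209])]),np.hstack([r(C["side"]["color"][180:240,255:335]),r(C["top"]["color"][190:250,215:295])])]))
E
```

```text
now [0.4294 0.0686 0.1432] closing 6.1 q [ -5.7  23.7 113.3   0.   43.  -11.8]
[-0.0005 -0.0006  0.1052] [0.1 0.  0.1]
```

View pics/c9.png

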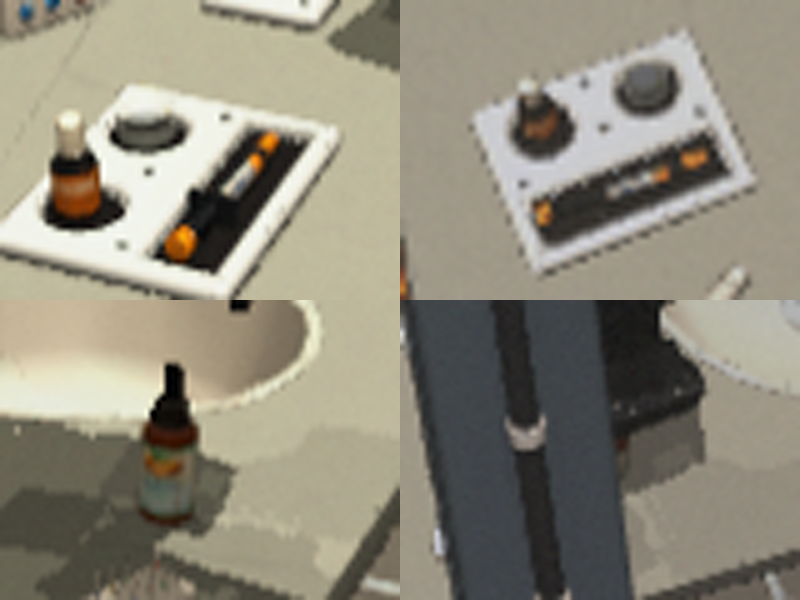

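The syringe lies in the trough with its knob at (543,215) and tip at (690,157) in the top tile, and the dropper is upright under the fingers. Next I'll grip the dropper.

tcp_steps --ticks '[[0,0,0.03,0,0,0,0.8],[0,0,0.06,0,0,0,0.8],[0,0,0.09,0,0,0,0.8],[0,0,0.105,0,0,0,0.8],[0,0,0.105,0,0,0,0.8],[0,0,0.105,0,0,0,0.8],[0,0,0.105,0,0,0,0.2],[0,0,0.105,0,0,0,0.2],[0,0,0.105,0,0,0,0.2],[0,0,0.105,0,0,0,0.2],[0,0,0.105,0,0,0,0.2],[0,0,0.105,0,0,0,0.2]]'

```text
time_s: 27.85
position: [0.4287, 0.0678, 0.0378]
tcp_rot: [[-0.105, 0.995, 0.0], [0.995, 0.105, -0.0], [-0.0, 0.0, -1.0]]
force: [-0.8, -0.7, 1.7]
opening: 0.362
grasp_force: 30.0
```

tcp_steps --ticks '[[0,0,-0.02,0,0,0,0.2],[0,0,-0.05,0,0,0,0.2],[0,0,-0.08,0,0,0,0.2],[0,0,-0.1,0,0,0,0.2],[0,0,-0.1,0,0,0,0.2],[0,0,-0.1,0,0,0,0.2],[0,0,-0.1,0,0,0,0.2]]'

```text
time_s: 28.55
position: [0.4278, 0.0679, 0.1367]
tcp_rot: [[-0.105, 0.995, -0.002], [0.995, 0.105, 0.0], [0.0, -0.002, -1.0]]
force: [-0.1, -0.4, 0.2]
opening: 0.358
grasp_force: 30.0
```

```bash
python3 -c "
from h import *
go((.5793,.1525,.14,8),(.5793,.1525,.045,8))"
```

```text
now [0.4278 0.0679 0.1367] closing 6.0 q [ -5.8  24.4 113.7  -0.   42.1 -11.8]
[ 0.0683  0.1595 -0.0036] [-0.1 -0.  -2. ]
[0.0682 0.1598 0.0914] [-0.1 -0.  -2. ]
```

In the tool's units: -2 degrees / 120 = -0.0167.

tcp_steps --ticks '[[0.006,0.014,0,0,0,0,0.2],[0.017,0.04,0,0,0,-0.0083,0.2],[0.029,0.067,0,0,0,-0.0083,0.2],[0.04,0.094,0,0,0,-0.0167,0.2],[0.051,0.12,0,0,0,-0.0167,0.2],[0.061,0.143,0,0,0,-0.0167,0.2],[0.068,0.159,0,0,0,-0.0167,0.2],[0.068,0.159,0.02,0,0,-0.0167,0.2],[0.068,0.159,0.045,0,0,-0.0167,0.2],[0.068,0.159,0.065,0,0,-0.0167,0.2],[0.068,0.159,0.075,0,0,-0.0167,0.2],[0.068,0.159,0.075,0,0,-0.0167,0.2],[0.068,0.159,0.075,0,0,-0.0167,0.2],[0.068,0.159,0.075,0,0,-0.0167,0.2]]'

```text
time_s: 29.95
position: [0.5805, 0.1521, 0.0635]
tcp_rot: [[-0.139, 0.99, 0.002], [0.99, 0.139, 0.0], [-0.0, 0.002, -1.0]]
force: [1.4, -0.4, -1.0]
opening: 0.354
grasp_force: 30.0
```

```bash
python3 -c "
from h import *
go((.5793,.1525,.0445,8))"
```

```text
now [0.5805 0.1521 0.0635] closing 8.0 q [ 4.  40.6 92.7  0.  46.6 -4. ]
[ 0.0005 -0.0012  0.019 ] [0.1 0.  0. ]
```

tcp_steps --ticks '[[0.0005,-0.001,0.008,0,0,0,0.2],[0.0005,-0.001,0.014,0,0,0,0.2],[0.0005,-0.001,0.0185,0,0,0,0.2],[0.0005,-0.001,0.0185,0,0,0,0.2],[0.0005,-0.001,0.0185,0,0,0,0.2],[0.0005,-0.001,0.0185,0,0,0,0.2]]'

```text
time_s: 30.55
position: [0.5786, 0.1525, 0.044]
tcp_rot: [[-0.139, 0.99, -0.0], [0.99, 0.139, 0.0], [0.0, -0.0, -1.0]]
force: [0.7, -0.2, 0.0]
opening: 0.359
grasp_force: 30.0
```

tcp_steps --ticks '[[0,0,0,0,0,0,0.75],[0,0,0,0,0,0,0.75],[0,0,0,0,0,0,0.75],[0,0,0,0,0,0,0.75],[0,0,-0.03,0,0,0,0.75],[0,0,-0.07,0,0,0,0.8],[0,0,-0.11,0,0,0,0.8],[0,0,-0.14,0,0,0,0.8],[0,0,-0.14,0,0,0,0.8],[0,0,-0.14,0,0,0,0.8]]'

```text
time_s: 31.55
position: [0.5787, 0.1525, 0.1848]
tcp_rot: [[-0.139, 0.99, 0.001], [0.99, 0.139, 0.0], [-0.0, 0.001, -1.0]]
force: [-0.6, 0.1, -0.0]
opening: 0.796
grasp_force: 0.0
```

```bash
python3 -c "
from h import *
go((.398,.1875,.185,-18),(.398,.1875,.09,-18))"
```

```text
now [0.5787 0.1525 0.1848] closing 8.0 q [ 4.1 30.7 88.3 -0.  61.  -3.9]
[ 0.0599 -0.1741 -0.0005] [ 0.1 -0.  26. ]
[ 0.0599 -0.1742  0.0945] [ 0.1 -0.  26. ]
```

In the tool's units: 26 degrees / 120 = 0.2167.

tcp_steps --ticks '[[0.0599,-0.1741,0,0,0,0.2167,0.8],[0.0599,-0.1741,0,0,0,0.2167,0.8],[0.0599,-0.1741,0,0,0,0.2167,0.8],[0.0599,-0.1741,0,0,0,0.2167,0.8],[0.0599,-0.1741,0.04,0,0,0.2167,0.8],[0.0599,-0.1741,0.08,0,0,0.2167,0.8],[0.0599,-0.1741,0.12,0,0,0.2167,0.8],[0.0599,-0.1741,0.13,0,0,0.2167,0.8],[0.0599,-0.1741,0.13,0,0,0.2167,0.8],[0.0599,-0.1741,0.13,0,0,0.2167,0.8],[0.0599,-0.1741,0.13,0,0,0.2167,0.8]]'

```text
time_s: 32.65
position: [0.3989, 0.1877, 0.0554]
tcp_rot: [[0.309, 0.951, 0.003], [0.951, -0.309, 0.001], [0.001, 0.002, -1.0]]
force: [-0.1, -0.5, 0.7]
opening: 0.803
grasp_force: 0.0
```

```bash
python3 - <<'E'
from rig import capture
from h import *
go((.3985,.1875,.0075,-18))
C={n:capture(n) for n in("top","side")}
r=lambda i:cv2.resize(i[...,::-1],(400,300),interpolation=cv2.INTER_CUBIC)
cv2.imwrite("pics/c10.png",np.vstack([np.hstack([r(C["side"]["color"][190:238,206:270]),r(C["top"]["color"][165:213,205:269])]),np.hstack([tile(C[n],BUR,[.3985,.1875,np.radians(72)],10,(20,15),1.2) for n in("side","top")])]))
E
```

```text
now [0.3989 0.1877 0.0554] closing -18.0 q [ 10.6  34.6 116.1   0.   29.1  28.6]
[-0.0004 -0.0004  0.0479] [ 0.1 -0.1  0. ]
```

View pics/c10.png

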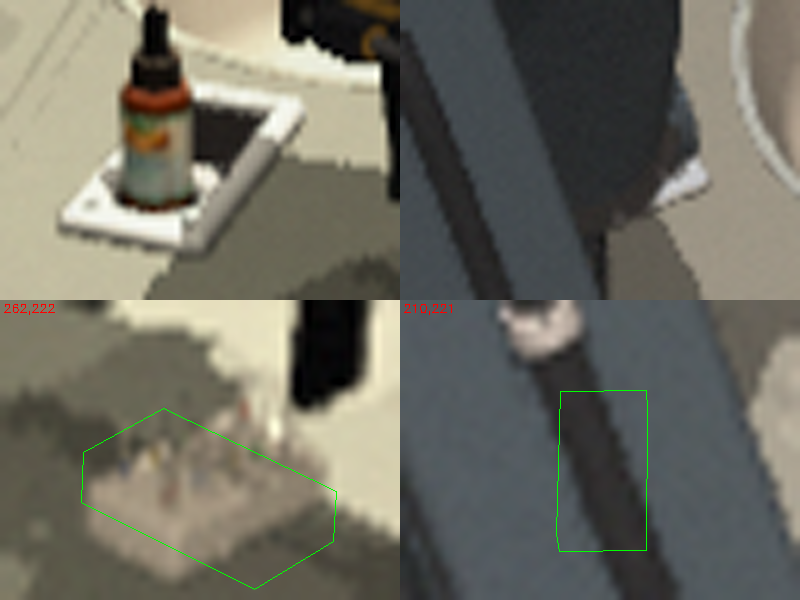

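The dropper stands upright in the narrow block's well. My overlay was turned by 90°, but the bur block's side-view extents (82–332, centre about (207,500)) match the centre used. Now I'll grip it.

tcp_steps --ticks '[[0,0,0.02,0,0,0,0.8],[0,0,0.035,0,0,0,0.8],[0,0,0.048,0,0,0,0.8],[0,0,0.048,0,0,0,0.8],[0,0,0.048,0,0,0,0.8],[0,0,0.048,0,0,0,0.8]]'

```text
time_s: 33.35
position: [0.3985, 0.1877, 0.0071]
tcp_rot: [[0.309, 0.951, 0.002], [0.951, -0.309, 0.0], [0.001, 0.002, -1.0]]
force: [0.0, -0.6, -0.0]
opening: 0.799
grasp_force: 0.0
```

tcp_steps --ticks '[[0,0,0,0,0,0,0.2],[0,0,0,0,0,0,0.2],[0,0,0,0,0,0,0.2],[0,0,0,0,0,0,0.2],[0,0,0,0,0,0,0.2],[0,0,0,0,0,0,0.2],[0,0,-0.02,0,0,0,0.2],[0,0,-0.05,0,0,0,0.2],[0,0,-0.08,0,0,0,0.2],[0,0,-0.11,0,0,0,0.2],[0,0,-0.11,0,0,0,0.2],[0,0,-0.11,0,0,0,0.2],[0,0,-0.11,0,0,0,0.2]]'

```text
time_s: 34.65
position: [0.397, 0.1873, 0.1152]
tcp_rot: [[0.309, 0.951, -0.002], [0.951, -0.309, -0.0], [-0.001, -0.002, -1.0]]
force: [-0.0, 0.2, -1.0]
opening: 0.386
grasp_force: 29.8
```

```bash
python3 - <<'E'
from rig import capture
from h import *
go((.5897,.0842,.115,8),(.5897,.0842,.0155,8))
C={n:capture(n) for n in("top","side")}
r=lambda i:cv2.resize(i[...,::-1],(400,300),interpolation=cv2.INTER_CUBIC)
u,v=proj(C["side"],[.3985,.1875,.11])[0].astype(int)
cv2.imwrite("pics/c11.png",r(C["side"]["color"][v-24:v+24,u-32:u+32]))
E
```

```text
now [0.397  0.1873 0.1152] closing -18.0 q [ 10.6  27.2 114.   -0.   39.   28.6]
[-3.850e-02  2.152e-01 -2.000e-04] [ -0.1   0.  -26. ]
[-0.0384  0.2154  0.0993] [ -0.1   0.  -26. ]
```

View pics/c11.png

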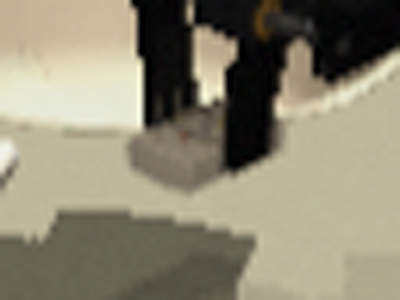

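In the tool's units: -26 degrees / 120 = -0.2167.

```bash
python3 - <<'E'
from rig import capture,bot
from h import *
C={n:capture(n) for n in("side",)};s=C["side"];P=np.array(bot.read_state()["position"])
u,v=proj(s,[.3985,.1875,.11])[0].astype(int)
a=np.radians(-18);T=np.array([[np.cos(a),-np.sin(a),0],[np.sin(a),np.cos(a),0],[0,0,1]])
for d in(-.006,0,.006):
    q=proj(s,BUR[0]@T.T+T@[0,d,0]+[P[0],P[1],P[2]-.0071]);q=(q-[u-32,v-24]+.5)*6.25
    print(d,"tile u",q[:,0].min().round(),q[:,0].max().round(),"v",q[:,1].min().round(),q[:,1].max().round())
E
```

```text
-0.006 tile u 138.0 296.0 v 91.0 197.0
0 tile u 128.0 287.0 v 95.0 201.0
0.006 tile u 119.0 278.0 v 99.0 206.0
```

tcp_steps --ticks '[[0,0,-0.04,0,0,0,0.2],[0,0,-0.08,0,0,0,0.2],[-0.006,0.03,-0.09,0,0,-0.0333,0.2],[-0.013,0.07,-0.09,0,0,-0.0667,0.2],[-0.02,0.11,-0.09,0,0,-0.1083,0.2],[-0.027,0.15,-0.09,0,0,-0.15,0.2],[-0.033,0.185,-0.09,0,0,-0.1833,0.2],[-0.0385,0.2152,-0.09,0,0,-0.2167,0.2],[-0.0385,0.2152,-0.09,0,0,-0.2167,0.2],[-0.0385,0.2152,-0.05,0,0,-0.2167,0.2],[-0.0385,0.2152,-0.01,0,0,-0.2167,0.2],[-0.0385,0.2152,0.03,0,0,-0.2167,0.2],[-0.0385,0.2152,0.06,0,0,-0.2167,0.2],[-0.0385,0.2152,0.06,0,0,-0.2167,0.2],[-0.0385,0.2152,0.06,0,0,-0.2167,0.2],[-0.0385,0.2152,0.06,0,0,-0.2167,0.2]]'

```text
time_s: 36.4
position: [0.5918, 0.0846, 0.0577]
tcp_rot: [[-0.139, 0.99, 0.003], [0.99, 0.139, -0.0], [-0.0, 0.003, -1.0]]
force: [-0.3, 0.3, -0.7]
opening: 0.392
grasp_force: 29.8
```

```bash
python3 -c "
from h import *
go((.5897,.0842,.015,8))"
```

```text
now [0.5918 0.0846 0.0577] closing 8.0 q [ -2.6  41.   93.3   0.   45.6 -10.6]
[-0.0001 -0.0023  0.0426] [0.2 0.  0. ]
```

tcp_steps --ticks '[[0,-0.0015,0.015,0,0,0,0.2],[0,-0.0015,0.028,0,0,0,0.2],[0,-0.0015,0.036,0,0,0,0.2],[0,-0.0015,0.043,0,0,0,0.2],[0,-0.0015,0.043,0,0,0,0.2],[0,-0.0015,0.043,0,0,0,0.2],[0,-0.0015,0.043,0,0,0,0.2]]'

```text
time_s: 37.1
position: [0.5894, 0.0842, 0.0134]
tcp_rot: [[-0.139, 0.99, 0.0], [0.99, 0.139, 0.0], [-0.0, 0.0, -1.0]]
force: [-0.4, -0.1, -1.6]
opening: 0.384
grasp_force: 29.8
```

tcp_steps --ticks '[[0,0,0,0,0,0,0.6],[0,0,0,0,0,0,0.6],[0,0,0,0,0,0,0.6],[0,0,-0.02,0,0,0,0.7],[0,0,-0.06,0,0,0,0.8],[0,0,-0.1,0,0,0,0.8],[0,0,-0.15,0,0,0,0.8],[0,0,-0.18,0,0,0,0.8],[-0.05,-0.02,-0.18,0,0,0,0.8],[-0.1,-0.04,-0.18,0,0,0,0.8],[-0.15,-0.06,-0.18,0,0,0,0.8],[-0.2,-0.08,-0.18,0,0,0,0.8],[-0.25,-0.1,-0.18,0,0,0,0.8],[-0.3,-0.12,-0.18,0,0,0,0.8],[-0.35,-0.12,-0.18,0,0,0,0.8],[-0.35,-0.12,-0.18,0,0,0,0.8],[-0.35,-0.12,-0.18,0,0,0,0.8]]'

```text
time_s: 38.8
position: [0.5193, -0.2827, 0.1933]
tcp_rot: [[-0.135, 0.991, 0.001], [0.991, 0.135, -0.002], [-0.002, 0.001, -1.0]]
force: [0.2, 0.3, -1.5]
opening: 0.802
grasp_force: 0.0
```

```bash
python3 - <<'E'
from rig import capture
from h import *
C={n:capture(n) for n in("top","side")}
r=lambda i:cv2.resize(i[...,::-1],(400,300),interpolation=cv2.INTER_CUBIC)
cv2.imwrite("pics/c12.png",np.vstack([np.hstack([r(C["side"]["color"][190:238,206:270]),r(C["top"]["color"][170:212,205:261])]),np.hstack([r(C["side"]["color"][230:290,170:250]),r(C["top"]["color"][203:245,150:206])])]))
E
```

```text
(no output)
```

View pics/c12.png

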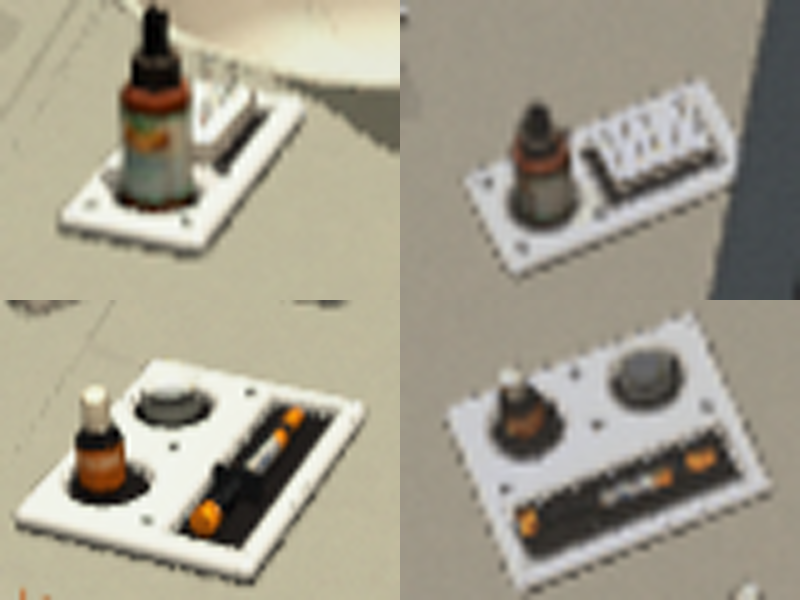

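```bash
python3 - <<'E'
from rig import capture
from h import *
np.set_printoptions(precision=4,suppress=True)
C={n:capture(n) for n in("top","side")};B={}
for n,(x0,y0,x1,y1) in(("top",(165,218,206,245)),("side",(205,245,240,280))):
    h=cv2.cvtColor(C[n]["color"],cv2.COLOR_RGB2HSV);m=((h[...,0]<22)&(h[...,1]>150)&(h[...,2]>110)).astype(np.uint8)
    z=np.zeros_like(m);z[y0:y1,x0:x1]=m[y0:y1,x0:x1];k,l,st,ce=cv2.connectedComponentsWithStats(z)
    B[n]=sorted([tuple(c) for c,s in zip(ce[1:],st[1:]) if s[4]>3]);print(n,np.array(B[n]),st[1:,4])
X,Y,A=.5265,.3605,np.radians(6.5);L=lambda p:np.array([[np.cos(A),np.sin(A)],[-np.sin(A),np.cos(A)]])@(p[:2]-[X,Y])-[-.032,0]
for a,b in((B["top"][0],B["side"][0]),(B["top"][-1],B["side"][-1])):
    p,e=tri(C["top"],a,C["side"],b);print("tri",p,e,"in trough x,y",L(p),"top@.015",L(loc(C["top"],*a,.015)),"side@.015",L(loc(C["side"],*b,.015)))
for z in(.022,.028):
    p=loc(C["top"],240.4,189.8,z);A2=np.radians(8);d=p[:2]-[.5895,.0843];print("bur z",z,p,"off pocket x,y",d@[np.cos(A2),np.sin(A2)],d@[-np.sin(A2),np.cos(A2)])
E
```

```text
top [[167.5    234.    ]
 [191.6667 224.8889]] [9 3 6]
side [[210.7333 272.9667]
 [225.8333 256.8333]
 [228.2    253.    ]] [10  6 30]
tri [0.487  0.4151 0.0199] 0.0006462104829955417 in trough x,y [-0.0011  0.0587] top@.015 [0.0012 0.0586] side@.015 [0.0023 0.0524]
tri [0.497  0.315  0.0147] 0.0011919818010021912 in trough x,y [-0.0025 -0.0418] top@.015 [-0.002  -0.0418] side@.015 [-0.0033 -0.041 ]
bur z 0.022 [0.5866 0.0829 0.022 ] off pocket x,y -0.0031057386367886832 -0.0010083808159246626
bur z 0.028 [0.583  0.0838 0.028 ] off pocket x,y -0.0065453559429457945 0.00040411194330817546
```

The bur block reads 22 mm at its top face, so it's on the floor, centred to 3 mm. I'll check the syringe knob's height and end gap with a numeric fit in both views.

```bash
python3 - <<'E'
from rig import capture
from h import *
from scipy.optimize import minimize
np.set_printoptions(precision=4,suppress=True)
def kcyl(r):
    a=np.linspace(0,2*np.pi,24,endpoint=False);return np.array([[r*np.cos(t),y,r*np.sin(t)] for y in(-.005,.005) for t in a])
def soft(c,w):
    x0,y0,x1,y1=w;im=c["color"].astype(float);o=np.clip((im[...,0]-im[...,2]-25),0,None);m=np.zeros(o.shape);q=o[y0:y1,x0:x1];m[y0:y1,x0:x1]=np.clip(q/np.percentile(q,97),0,1);return m
def run(C,W,p0,ang):
    S={n:soft(C[n],W[n]) for n in C};a=ang;T=np.array([[np.cos(a),-np.sin(a),0],[np.sin(a),np.cos(a),0],[0,0,1]])
    def f(p,ns=("top","side")):
        t=0
        for n in ns:
            q=proj(C[n],kcyl(.007)@T.T+p);r=np.zeros((384*8,512*8),np.uint8);cv2.fillConvexPoly(r,cv2.convexHull(np.round((q+.5)*8-.5).astype(np.int32)),1)
            t+=((cv2.resize(r.astype(np.float32),(512,384),interpolation=cv2.INTER_AREA)-S[n])**2).sum()
        return t
    r=minimize(f,p0,method="Nelder-Mead",options=dict(initial_simplex=np.vstack([p0,p0+np.diag([.006]*3)]),xatol=1e-4));return r.x,r.fun,{n:S[n].sum() for n in S}
C={n:capture(n) for n in("top","side")}
A=np.radians(6.5);x,fu,s=run(C,{"top":(162,228,174,240),"side":(203,265,218,281)},np.array([.4885,.4115,.015]),A)
L=np.array([[np.cos(A),np.sin(A)],[-np.sin(A),np.cos(A)]])@(x[:2]-[.5265,.3605])-[-.032,0];print("now",x,fu,s,"in trough",L,"(x free to ±12, y centre to 58)")
E
```

```text
now [0.4883 0.4143 0.0191] 6.191074395483034 {'top': np.float64(7.362204724409446), 'side': np.float64(26.496544131139526)} in trough [0.0001 0.0577] (x free to ±12, y centre to 58)
```

The knob's end gap comes out uncertain: 4.5 mm ± 3 towards +y. There's plenty of time, so I'll regrip and slide the syringe 4 mm back to centre.

```bash
python3 -c "
from h import *
go((.4932,.3527,.19,6))"
```

```text
now [ 0.5192 -0.277   0.1931] closing 8.1 q [-39.   29.4  89.2   0.   61.5 -47.1]
[0.6271 0.0634 0.0037] [-0.  -0.1  2.1]
```

The rows are not in the units I measure in: turns go in shares of 120 degrees. I convert before sending: 2.1 degrees / 120 = 0.0175.

tcp_steps --ticks '[[0.3,0.03,0,0,0,0.0083,0.35],[0.6271,0.0634,0.003,0,0,0.0175,0.35],[0.6271,0.0634,0.003,0,0,0.0175,0.35],[0.6271,0.0634,0.003,0,0,0.0175,0.35],[0.6271,0.0634,0.003,0,0,0.0175,0.35],[0.6271,0.0634,0.003,0,0,0.0175,0.35],[0.6271,0.0634,0.003,0,0,0.0175,0.35],[0.6271,0.0634,0.003,0,0,0.0175,0.35],[0.6271,0.0634,0.003,0,0,0.0175,0.35],[0.6271,0.0634,0.003,0,0,0.0175,0.35],[0.6271,0.0634,0.003,0,0,0.0175,0.35],[0.6271,0.0634,0.003,0,0,0.0175,0.35],[0.6271,0.0634,0.003,0,0,0.0175,0.35],[0.6271,0.0634,0.04,0,0,0.0175,0.35],[0.6271,0.0634,0.08,0,0,0.0175,0.35],[0.6271,0.0634,0.12,0,0,0.0175,0.35],[0.6271,0.0634,0.14,0,0,0.0175,0.35],[0.6271,0.0634,0.14,0,0,0.0175,0.35],[0.6271,0.0634,0.14,0,0,0.0175,0.35],[0.6271,0.0634,0.14,0,0,0.0175,0.35]]'

```text
time_s: 41.1
position: [0.4954, 0.3517, 0.0549]
tcp_rot: [[-0.104, 0.995, 0.003], [0.995, 0.104, 0.001], [0.001, 0.003, -1.0]]
force: [0.2, 0.2, -0.2]
opening: 0.355
grasp_force: 0.0
```

tcp_steps --ticks '[[0,0,0,0,0,0,0.35],[0,0,0,0,0,0,0.35]]'

```text
time_s: 41.3
position: [0.4953, 0.3512, 0.0546]
tcp_rot: [[-0.103, 0.995, 0.002], [0.995, 0.103, 0.001], [0.001, 0.002, -1.0]]
force: [1.3, -0.3, -0.0]
opening: 0.349
grasp_force: 0.0
```

```bash
python3 -c "
from h import *
go((.4932,.3527,.0132,6))"
```

```text
now [0.4953 0.3512 0.0546] closing 5.9 q [24.8 41.7 91.9  0.  46.2 18.9]
[ 0.0017 -0.002   0.0414] [ 0.1 -0.  -0.1]
```

tcp_steps --ticks '[[0.001,-0.0015,0.02,0,0,0,0.35],[0.001,-0.0015,0.035,0,0,0,0.35],[0.001,-0.0015,0.0415,0,0,0,0.35],[0.001,-0.0015,0.0415,0,0,0,0.35],[0.001,-0.0015,0.0415,0,0,0,0.35],[0.001,-0.0015,0.0415,0,0,0,0.35]]'

```text
time_s: 41.9
position: [0.4922, 0.3512, 0.0124]
tcp_rot: [[-0.103, 0.995, -0.002], [0.995, 0.103, -0.001], [-0.001, -0.002, -1.0]]
force: [-2.4, -2.2, 6.6]
opening: 0.353
grasp_force: 3.2
```

tcp_steps --ticks '[[0,0,0,0,0,0,0],[0,0,0,0,0,0,0],[0,0,0,0,0,0,0],[0,0,0,0,0,0,0],[0,0,-0.003,0,0,0,0],[0,0,-0.004,0,0,0,0],[-0.002,0,-0.004,0,0,0,0],[-0.004,0,-0.004,0,0,0,0],[-0.004,0,-0.004,0,0,0,0],[-0.004,0,-0.002,0,0,0,0],[-0.004,0,0,0,0,0,0],[-0.004,0,0,0,0,0,0],[-0.004,0,0,0,0,0,0]]'

```text
time_s: 43.2
position: [0.4934, 0.3476, 0.0116]
tcp_rot: [[-0.103, 0.995, -0.0], [0.995, 0.103, -0.0], [-0.0, -0.0, -1.0]]
force: [-0.3, -0.1, -0.0]
opening: 0.131
grasp_force: 30.0
```

tcp_steps --ticks '[[0,0,-0.001,0,0,0,0.2],[0,0,-0.001,0,0,0,0.3],[0,0,-0.001,0,0,0,0.35],[0,0,-0.001,0,0,0,0.35],[0,0,-0.02,0,0,0,0.4],[0,0,-0.06,0,0,0,0.5],[0,0,-0.11,0,0,0,0.5],[0,0,-0.16,0,0,0,0.5],[0,0,-0.18,0,0,0,0.5],[-0.1,-0.01,-0.18,0,0,0,0.5],[-0.2,-0.02,-0.18,0,0,0,0.5],[-0.6,-0.06,-0.18,0,0,0,0.5],[-0.6,-0.06,-0.18,0,0,0,0.5],[-0.6,-0.06,-0.18,0,0,0,0.5],[-0.6,-0.06,-0.18,0,0,0,0.5],[-0.6,-0.06,-0.18,0,0,0,0.5],[-0.6,-0.06,-0.18,0,0,0,0.5],[-0.6,-0.06,-0.18,0,0,0,0.5],[-0.6,-0.06,-0.18,0,0,0,0.5],[-0.6,-0.06,-0.18,0,0,0,0.5]]'

```text
time_s: 45.2
position: [0.4948, -0.2044, 0.1918]
tcp_rot: [[-0.103, 0.995, 0.0], [0.995, 0.103, 0.0], [0.0, 0.0, -1.0]]
force: [0.8, 0.1, -0.1]
opening: 0.499
grasp_force: 0.0
```

```bash
python3 - <<'E'
from rig import capture
from h import *
np.set_printoptions(precision=4,suppress=True)
C={n:capture(n) for n in("top","side")};B={}
A=np.radians(6.5);L=lambda p:np.array([[np.cos(A),np.sin(A)],[-np.sin(A),np.cos(A)]])@(p[:2]-[.5265,.3605])-[-.032,0]
for n,(x0,y0,x1,y1) in(("top",(163,218,206,245)),("side",(203,245,240,282))):
    h=cv2.cvtColor(C[n]["color"],cv2.COLOR_RGB2HSV);m=((h[...,0]<22)&(h[...,1]>150)&(h[...,2]>110)).astype(np.uint8)
    z=np.zeros_like(m);z[y0:y1,x0:x1]=m[y0:y1,x0:x1];k,l,st,ce=cv2.connectedComponentsWithStats(z)
    for s,c in sorted(zip(st[1:,4],map(tuple,ce[1:])),key=lambda t:t[1]): print(n,s,np.array(c),"in trough@.015",L(loc(C[n],*c,.015)))
# other items: upright & in place, bystanders unchanged against first pictures
for n in C:
    d=np.abs(C[n]["color"].astype(int)-cv2.imread(f"{n}0raw.png")[...,::-1]).max(2)
    for k,P in dict(marker=[.42,.32,.008],timer=[.70,.27,.03]).items(): pass
    w={"top":dict(timer=(185,172,206,188),marker=(175,240,203,272)),"side":dict(timer=(168,207,196,234),marker=(254,258,276,300))}[n]
    for k,(a,b,c,e) in w.items(): print(n,k,"changed px",(d[b:e,a:c]>40).sum(),"of",(e-b)*(c-a))
E
```

```text
top 6 [168.5 233. ] in trough@.015 [0.0037 0.0536]
top 2 [187.5 227. ] in trough@.015 [-0.0037 -0.0235]
top 7 [192.7143 224.5714] in trough@.015 [-0.0024 -0.0461]
side 31 [211.6452 271.9355] in trough@.015 [0.002 0.048]
side 6 [226.5 256. ] in trough@.015 [-0.0046 -0.0268]
side 11 [229.1818 252.1818] in trough@.015 [-0.0042 -0.0454]
top timer changed px 0 of 336
top marker changed px 0 of 896
side timer changed px 0 of 756
side marker changed px 0 of 924
```

The syringe is centred (knob at +48 to +54 mm against the nominal 51, tip at -46 mm) and the timer and marker haven't moved. Handing in.

```bash
python3 -c "
from rig import bot
print(bot.hand_in())"
```

```text
the job is handed in; nothing more can be done
None
```

I made up both kits and handed the job in at about 45 s, with every item in its recess, the bottles upright, and the timer and marker unmoved; that the syringe lies flat was checked only by measurement, and `hand_in()` returned no verdict.

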